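# Snap the retaining clip onto the mixer spindle with the fork tool

## Task

Take the fork tool from its rest and with its fork push the loose U-shaped retaining clip over the deck of the small drive unit onto the neck of the spindle until it snaps fully home; then keep pressing it home with a steady 12 to 15 N for a second to prove that it is seated. The spindle's rubber mount gives way as you push, so go by feel, never push with more than 18 N, and do not touch the clip with the gripper. Finally lay the fork tool back in its rest the way it lay, and leave the other things where they are.

Things in the scene. Friction and masses are not known exactly. Their poses are not given: they have to be found in the camera images.
- fork_tool: Straight tool 161 mm long, about 100 g, lying in its rest. Origin: centre of the black handle (80 long, 20 wide, 16 high); +x along the handle to the steel fork, +z up. 10 mm wide shank, then the fork head, 46 wide and 8 high, mid-height level with the origin. Centre of mass about 25 mm ahead of the origin. Grip the handle across y within 12 mm of its middle.
- tool_rest: Fixed grey rest, origin under its centre on the worktop; base plate 120 x 70 x 6 mm. Two uprights 8 mm thick at x = +-32 mm with notches 23.4 mm wide: floor 30 mm, side walls to 43 mm, flared lead-ins to 52 mm above the worktop. The tool lies in both notches along x, fork to +x, its origin 38 mm above the rest's. 56 mm are free between the uprights.
- drive_unit: Fixed grey housing with an aluminium deck, 142 (x) x 114 (y) mm, the flat deck surface 45 mm above the worktop. Origin under the centre, on the worktop. +x is the direction in which the clip is pushed; the edge nearest the clip is at x = -71 mm.
- spindle: Upright steel spindle. Origin on its axis at deck height, axes as the drive unit's. Neck from the deck to 8 mm above it, 11 mm wide, round-nosed at x = -9.6 mm; from x = 0 both sides ramp out to 16 mm width at x = +8 and end in square catches. Above it a collar of 14 mm radius to 17 mm, a stub to 30 mm. On its rubber mount it yields along x only, up to 8 mm, and springs back.
- clip: Loose dark steel U clip lying flat on the deck, 6 thick, 30 wide, 30 mm long, mouth (+x) to the neck. Origin on its underside: coincides with the spindle's origin when home (0.5 mm play). Flat back edge at x = -16 mm. Springy arms end in inward lugs 11.6 mm apart, x = +10: free over the nose, spread by the ramps with a push growing to 8 to 12 N, they snap behind the catches 3 mm before home.
- beaker: Plastic beaker, 85 mm high, a bystander; origin at the centre of its foot.
- screwdriver: Screwdriver, 189 mm long, 22 mm high, lying on the worktop to the right of the drive unit; a bystander.
- amber_bottle: Small amber reagent bottle, 52 mm thick, 105 mm high, a bystander beyond the rest; origin at the centre of its foot.
- fork_wall (a point): Middle of the fork's flat inner back wall, which pushes the clip's back edge: 105 mm ahead of the tool's origin, at its height. Two prongs stand forward of the wall on either side, inner faces 34 mm apart for 11 mm, then flaring to about 40 mm apart at their tips, 16 mm ahead of the wall.

How it is judged:
By the outcome, as a careful person would: the job done as asked, in the order asked, and still so for the second after the job is handed in, with the robot touching nothing.
It also fails if it takes over 58 s, if anything falls off the work surface, if the arm or the gripper's body presses on something with over 40 N, if the wrist force passes 120 N, or if a joint passes its speed limit or range.

## Robot

A 7-joint arm with a two-finger parallel gripper is mounted at the origin on a cart in front of the work surface, level with it; the furniture and walls round the work are solid. World frame = base frame: x ahead of the robot, y to its left, z up, the work surface at z = 0. Lengths are in m, angles in rad, forces in N, time in s.
With the tool pointing down it reaches from about 0.35 to 0.775 m from the base axis. Payload 3.1 kg.
Tool frame: the origin (TCP) lies between the finger pads; the fingertips stand manip.nose_length ahead of it and the grasp point (between the pads) lies 8 mm behind it (manip.nose_length is the distance from the TCP to the fingertips, in m); z points along the fingers, y is the direction in which the jaws open and shut (so a half turn about z gives the same grasp; the last joint's range is limited). The gripper opens to 85 mm and grips with 20 to 120 N. Pads are 22 mm wide; open, the fingers measure 114 mm over their backs; the gripper's body (76 mm by 85 mm) begins 54 mm behind the grasp point. The pads swing forward as they close: fully open they stand 13 mm farther back than shut.
Start: joints at [1.272, 0.311, 0.014, 1.512, -0.004, 1.319, -0.027], TCP at [0.14, -0.532, 0.242] pointing down, gripper open.
Joint ranges: [-2.7, 2.7], [-0.3, 1.91], [-1.27, 1.3], [0.12, 2.57], [-1.44, 4.58], [0.2, 2.03], [-3.05, 3.05]. Speed limits (rad/s): [2.79, 2.79, 3.14, 3.14, 3.14, 3.14, 3.14].

## Interface

Orientations are given as a unit quaternion [x, y, z, w].
In Python, from cell import manip gives the robot as it stands.
- The arm moves only by the tool jog_arm, never from a script. Its argument "commands" is a list of rows, each a list of 5 numbers: the opening, from 0 (shut) to 1 (fully open), then the shift along the tool's x, y, z in cm, then the turn about the tool's z in rad. In form: [[jaw, dx, dy, dz, spin], ...]. A call has 1 to 8 rows; each row is the pose to reach, as a shift and turn from the pose measured when the call began, along the tool's axes at that moment; what a row does not reach only later rows make up. A row lasts 1/12 s, in which the tool goes at most 41.7 mm and 7.16 degrees, less where a joint would pass 70% of its speed; a pose out of reach is approached as far as the arm can. A call with a gripper value outside its range is refused whole. The fingers move at their own pace and stop on an object; "squeeze" is the grip in N (left out, the last holds). Time passes only in rows, so rows that repeat a pose let the fingers close. It gives the time, the measured TCP pose, the force and the opening at its end, in the units of the state.
- manip.read_state(): the state, without advancing time (a new reading comes with each control period).
- manip.grab_frame(name): name is "scene" or "top"; returns the picture (384x512x3 uint8, red, green, blue); there is no depth.
- manip.get_calibration(name): a dict with "intrinsics" (3x3 intrinsics, pixels), "rvec" (rotation vector, rad) and "tvec" (3), from world to camera coordinates, as OpenCV has them. Camera axes: x right, y down, z forward; pixel columns grow to the right and rows downward; lengths in m; the calibration is good to about 2 mm. A picture is of the moment at which its call begins. get_calibration takes no time and is no camera call.
- manip.sign_off(): hands the job in, once; it reports no verdict.
The state is a dict: "t": time; "joints": joint angles; "dq": joint speeds; "joint_efforts": joint torques, N m; "ee_pos": TCP position; "tool_rot": TCP orientation; "contact_force": force on the tool from outside, world axes, zero at the start; "ft_torque": the same for the moment, N m; "width": opening from 0.0 (shut) to 1.0 (fully open).
Only numpy, scipy, OpenCV 4.12 (cv2) and the standard library are available. Lean on these libraries where they do the work, as an engineer would, in place of code of your own. Each camera call takes 0.05 s, during which the arm holds its last target.

## Working session

There is one attempt and no reset: what is moved stays moved. The work goes in short steps, Python scripts to look and compute and a tool call to move; the robot and the scene stay as the last step left them, time stands still between calls to the robot, and variables do not carry over. Pictures are saved under pics/ and viewed, and the job is handed in when it is done.

Besides the shell and the picture viewer there is one more tool, called after "Call:" by a JSON object that holds its "fn" and its "kwargs", one argument or row to a line. jog_arm: Moves the arm, as the interface text tells. Its arguments: {"type":"object","properties":{"commands":{"type":"array","items":{"type":"array","items":{"type":"number"}}},"squeeze":{"type":"number"}},"required":["commands"]}

```bash
ls -la; mkdir -p pics; python3 - <<'E'
from cell import manip
import cv2
s=manip.read_state()
for k,v in s.items(): print(k,v)
print(manip.nose_length, [a for a in dir(manip) if a[0]!='_'])
for n in('scene','top'):
    f=manip.grab_frame(n); cv2.imwrite(f'pics/{n}0.png',f[...,::-1])
    print(n,manip.get_calibration(n))
E
```

```text
total 12
drwxr-xr-x  3 agent agent 4096 Dec  7 13:49 .
drwxr-xr-x 23 root  root  4096 Dec  7 13:49 ..
drwxr-xr-x  2 agent agent 4096 Dec  7 13:49 pics
t 0.0
joints [ 1.27227783  0.31172061  0.01397707  1.51308662 -0.00436482  1.31922041
 -0.02723127]
dq [-0.00061777  0.00038422  0.00281387  0.00030491  0.00079987 -0.00057876
  0.0005309 ]
joint_efforts [ 1.17512135e-05 -3.79907441e+01  1.45935332e-01 -2.30587578e+01
  1.22201731e-02  1.37133873e-02 -5.10603059e-06]
ee_pos [ 0.13952617 -0.53125859  0.24121189]
tool_rot [ 9.91761758e-01  1.28090472e-01 -2.16901483e-04 -1.18271723e-03]
contact_force [-0.8121554  -0.10534806  0.12043041]
ft_torque [-0.04416865 -0.03753582  0.023591  ]
width 1.005569405948343
0.011 ['IKError', 'get_calibration', 'grab_frame', 'nose_length', 'read_state', 'sign_off']
scene {'intrinsics': array([[375.72414236,   0.        , 256.57173421],
       [  0.        , 375.72414236, 193.5602578 ],
       [  0.        ,   0.        ,   1.        ]]), 'rvec': array([ 1.34769284, -2.24346201,  0.87467773]), 'tvec': array([0.34010576, 0.32630084, 0.80129365])}
top {'intrinsics': array([[422.17577021,   0.        , 261.16856086],
       [  0.        , 422.17577021, 188.38666272],
       [  0.        ,   0.        ,   1.        ]]), 'rvec': array([ 2.16256926, -2.14365555,  0.10534404]), 'tvec': array([0.11813116, 0.48979088, 1.12280484])}
```

View pics/scene0.png

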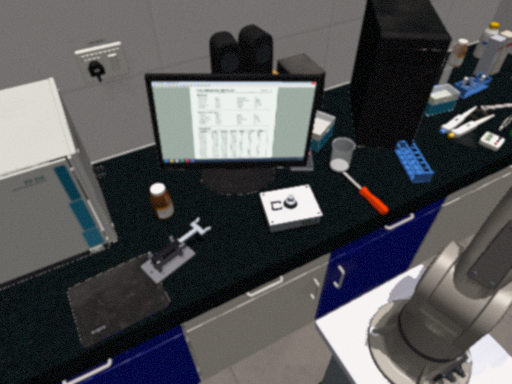

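View pics/top0.png

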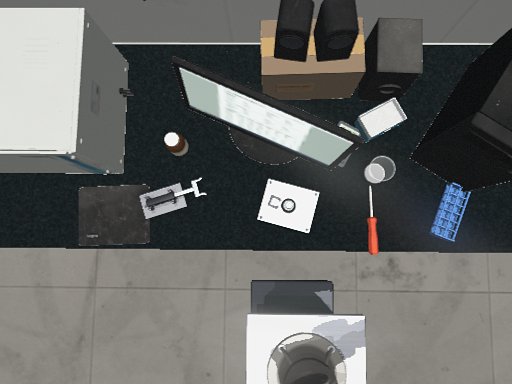

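The scene picture shows the drive unit at about (290,205), the rest with the fork tool at about (172,255), the bottle at (160,200), the beaker at (342,150) and the screwdriver at (370,195). In the top picture the drive unit is at (289,205), the clip at (274,202), the spindle at (288,205) and the fork tool at (172,198), with the monitor close beyond. I'll enlarge these areas.

```bash
cat > h.py <<'E'
import numpy as np, cv2
from cell import manip
def cal(n):
    c=manip.get_calibration(n); return c['intrinsics'],cv2.Rodrigues(c['rvec'])[0],c['tvec']
def proj(n,P):
    c=manip.get_calibration(n)
    return cv2.projectPoints(np.atleast_2d(np.array(P,float)),c['rvec'],c['tvec'],c['intrinsics'],None)[0].reshape(-1,2)
def unproj(n,uv,z):
    K,R,t=cal(n); uv=np.atleast_2d(np.array(uv,float)); o=-R.T@t
    d=(R.T@np.linalg.inv(K)@np.c_[uv,np.ones(len(uv))].T).T
    return o+d*((z-o[2])/d[:,2])[:,None]
E
python3 - <<'E'
import cv2
from h import *
t=cv2.imread('pics/top0.png'); s=cv2.imread('pics/scene0.png')
def crop(im,x,y,w,h,k,fn):
    c=im[y:y+h,x:x+w]; cv2.imwrite(fn,cv2.resize(c,None,fx=k,fy=k,interpolation=cv2.INTER_CUBIC))
crop(t,250,170,80,70,8,'pics/t_du.png')
crop(t,130,165,90,65,8,'pics/t_tool.png')
crop(s,250,175,80,65,8,'pics/s_du.png')
crop(s,135,205,85,80,7,'pics/s_tool.png')
for n in('top','scene'):
    K,R,t_=cal(n); print(n,-R.T@t_)
print(proj('top',[[0,0,0],[.4,0,0],[.4,.1,0]]))
E
```

```text
top [0.3555798  0.10096218 1.17384429]
scene [-0.11171285  0.43966799  0.81143575]
[[305.58599871 372.54853615]
 [305.24618226 221.78792086]
 [269.12742455 221.45705273]]
```

View pics/t_du.png

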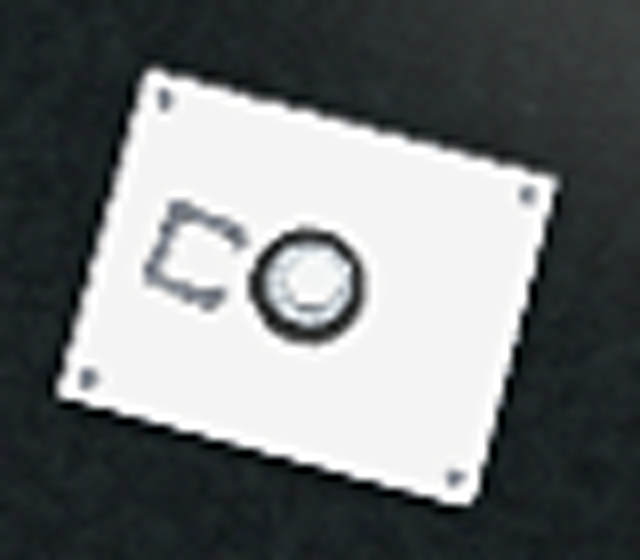

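View pics/t_tool.png

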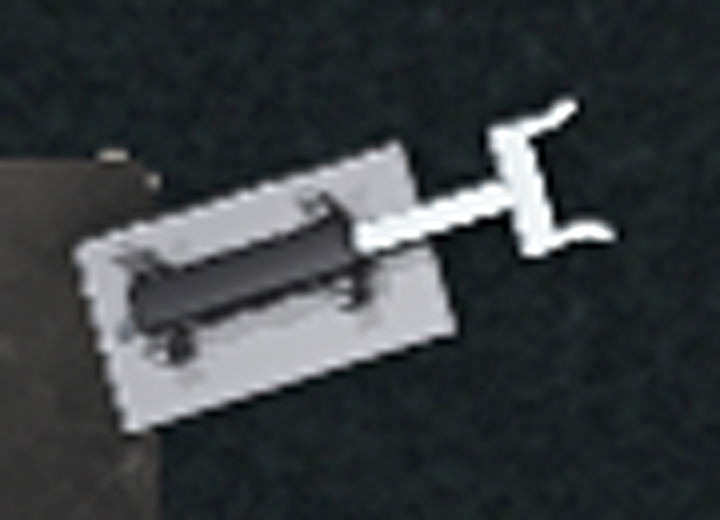

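View pics/s_du.png

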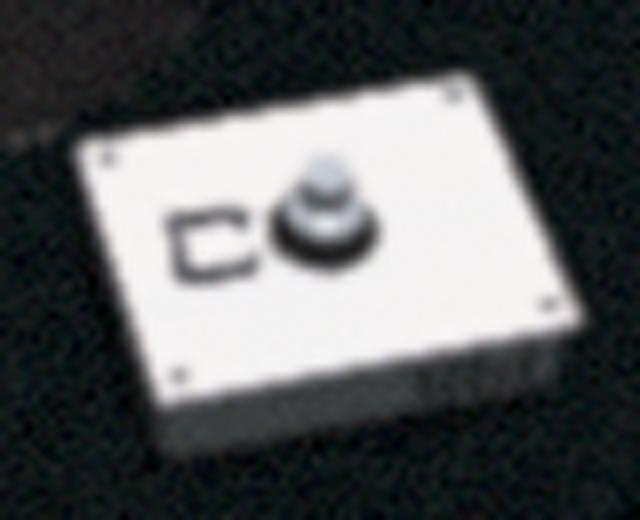

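View pics/s_tool.png

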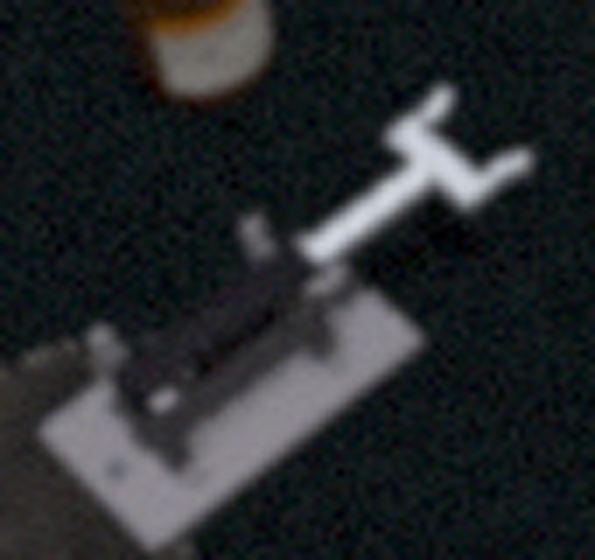

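The enlarged top view gives the deck corners at crop (148,68), (556,178), (474,508) and (58,398), and the spindle at (308,285). The clip opens toward the spindle, with its back edge running (170,203)–(150,275). The tool lies in its rest with the fork to the right. Next I fit the poses using both cameras.

```bash
cat > fit.py <<'E'
from h import *
from scipy.optimize import least_squares
def un(pts,x0,y0,k): 
    p=np.array(pts,float); return np.c_[x0+(p[:,0]+.5)/k-.5, y0+(p[:,1]+.5)/k-.5]
def T(p,P):
    P=np.array(P,float); c,s=np.cos(p[2]),np.sin(p[2])
    return np.c_[p[0]+c*P[:,0]-s*P[:,1],p[1]+s*P[:,0]+c*P[:,1],P[:,2]]
def fit(obs,p0,name):
    def r(p): return np.concatenate([(proj(n,T(p,P))-uv).ravel() for n,P,uv in obs])
    s=least_squares(r,p0); print(name,np.round(s.x,4),'yaw deg',round(np.degrees(s.x[2]),2)); 
    for i,(n,P,uv) in enumerate(obs):
        print(n,np.round((proj(n,T(s.x,P))-uv),2).tolist())
    for o in obs:
        if len(o[1])>1:
            q=least_squares(lambda p:(proj(o[0],T(p,o[1]))-o[2]).ravel(),s.x).x; print('  only',o[0],np.round(q,4))
    return s.x
E
python3 - <<'E'
from fit import *
a,b,z=.071,.057,.045
D=[[-a,b,z],[a,b,z],[a,-b,z],[-a,-b,z]]
t=un([(148,68),(556,178),(474,508),(58,398)],250,170,8)
s=un([(75,142),(470,70),(585,325),(160,405)],250,175,8)
p=fit([('top',D,t),('scene',D,s)],[.43,.05,-1.8],'drive')
# spindle : stub top / collar
print('deck pts spindle collar top z=.062', unproj('top',un([(308,285)],250,170,8),.062), 'scene stub', unproj('scene',un([(328,172)],250,175,8),.075))
# clip: outer corners back L,R and arm tips
h=.045+.006
C=[[-.016,.015,h],[-.016,-.015,h],[.014,.015,h],[.014,-.015,h]]
ct=un([(173,200),(148,280),(250,236),(220,308)],250,170,8)
cs=un([(165,212),(172,282),(248,208),(258,270)],250,175,8)
fit([('top',C,ct),('scene',C,cs)],[.43,.08,-1.8],'clip')
a,b,z=.06,.035,.006
Rr=[[-a,b,z],[a,b,z],[a,-b,z],[-a,-b,z]]
rt=un([(78,250),(400,142),(456,328),(125,430)],130,165,8)
rs=un([(38,435),(425,340),(155,550)],135,205,7)
fit([('top',Rr,rt),('scene',[Rr[0],Rr[2],Rr[3]],rs)],[.45,.36,-1.3],'rest')
# tool fork: back corners of head, tips ; z=.038+.004
h=.042
F=[[.097,.023,h],[.097,-.023,h],[.121,.021,h],[.121,-.021,h]]
ft=un([(490,130),(528,256),(575,100),(613,237)],130,165,8)
fs=un([(388,135),(468,208),(452,90),(532,155)],135,205,7)
fit([('top',F,ft),('scene',F,fs)],[.45,.36,-1.3],'tool')
E
```

```text
drive [ 0.4414  0.0491 -1.8246] yaw deg -104.54
top [[0.12, 0.26], [0.25, 0.04], [-0.06, 0.04], [0.32, -0.14]]
scene [[0.4, 0.75], [-0.38, 1.12], [-0.87, -0.63], [0.2, -0.65]]
  only top [ 0.4416  0.0495 -1.8235]
  only scene [ 0.4414  0.0486 -1.8262]
deck pts spindle collar top z=.062 [[0.44090524 0.05046327 0.062     ]] scene stub [[0.44127727 0.0487587  0.075     ]]
clip [ 0.4505  0.086  -1.955 ] yaw deg -112.01
top [[-0.06, -0.23], [-1.23, 0.12], [0.71, -0.46], [0.18, 0.92]]
scene [[-0.5, -0.05], [0.06, -0.4], [0.11, -0.44], [0.51, 0.19]]
  only top [ 0.4508  0.0858 -1.94  ]
  only scene [ 0.4501  0.0865 -1.9731]
rest [ 0.4548  0.3969 -1.2476] yaw deg -71.48
top [[-0.61, -0.35], [0.14, -0.07], [0.34, 0.41], [0.45, 1.02]]
scene [[-0.34, -0.73], [-0.18, -0.41], [-0.16, 0.21]]
  only top [ 0.4555  0.3972 -1.2521]
  only scene [ 0.4537  0.3967 -1.2458]
tool [ 0.4562  0.3955 -1.2673] yaw deg -72.61
top [[1.3, -0.23], [1.15, 0.16], [-0.64, 1.66], [-1.15, -0.74]]
scene [[0.8, -0.78], [0.7, -1.23], [-0.69, 0.95], [-1.74, 0.55]]
  only top [ 0.4569  0.396  -1.2685]
  only scene [ 0.4553  0.3951 -1.2661]
```

```bash
python3 - <<'E'
from fit import *
def tri(a,b):
    Ks=[cal('top'),cal('scene')]
    Ps=[K@np.c_[R,t] for K,R,t in Ks]
    X=cv2.triangulatePoints(Ps[0],Ps[1],np.array(a,float).reshape(2,1),np.array(b,float).reshape(2,1)).ravel(); X=X[:3]/X[3]
    print(np.round(X,3), proj('top',X)[0]-a, proj('scene',X)[0]-b)
tri((172,56),(147,75)); tri((358,166),(325,72)); tri((335,167),(308,163)); tri((188,95),(160,168))
print('bottle cap',unproj('top',[(171,139)],.105)); tri((172,139),(157,187))
print('beaker',unproj('top',[(380,170)],.085)); print('screw',unproj('top',[(371,187),(374,252)],.01))
E
```

```text
[0.719 0.297 0.357] [1.50048175 0.69194808] [-1.77095392 -0.34429372]
[ 0.497 -0.063  0.376] [-2.6899767  -2.03042109] [3.59346221 0.22870545]
[ 0.544 -0.075  0.056] [0.13385714 0.10114068] [-0.19015479 -0.01832791]
[0.742 0.322 0.051] [1.68023344 0.85548575] [-2.19124852 -0.39974411]
bottle cap [[0.60712532 0.35624651 0.105     ]]
[0.607 0.354 0.107] [-0.3690911  -0.18372708] [0.50850828 0.08343531]
beaker [[ 0.53274228 -0.18680814  0.085     ]]
screw [[ 0.49721426 -0.18079814  0.01      ]
 [ 0.31948672 -0.18532277  0.01      ]]
```

```bash
cat >> h.py <<'E'
from scipy.spatial.transform import Rotation as Ro
def go(x,y,z,jawyaw=None):
    """print shift in tool frame (cm) and spin for tcp target; jawyaw = world yaw deg of tool y axis line"""
    s=manip.read_state(); R=Ro.from_quat(s['tool_rot']).as_matrix(); p=s['ee_pos']
    d=R.T@(np.array([x,y,z])-p)*100
    cy=np.degrees(np.arctan2(R[1,1],R[0,1])); sp=0
    if jawyaw is not None: sp=-np.radians((jawyaw-cy+90)%180-90)
    print('t',round(s['t'],2),'p',np.round(p,4),'jaw',round(cy,2),'w',round(s['width'],3),'F',np.round(s['contact_force'],2),'tilt',np.round(R[:2,2],4))
    print('shift',np.round(d,2),'spin',round(sp,3))
E
python3 -c "
from h import *
go(.36,-.2,.2,-35)"
```

```text
t 0.1 p [ 0.1395 -0.5314  0.2413] jaw -75.28 w 0.997 F [ 0.17  0.35 -0.02] tilt [-0.0006  0.002 ]
shift [ 29.74 -26.44   4.19] spin -0.703
```

Call:
{"fn": "jog_arm", "kwargs": {
  "commands": [
    [1,4,-3,0.5,-0.1],
    [1,8,-6,1,-0.2],
    [1,12,-9,1.5,-0.3],
    [1,16,-12,2,-0.4],
    [1,19,-16,2.5,-0.5],
    [1,22,-19,3,-0.6],
    [1,26,-23,3.5,-0.7],
    [1,29.7,-26.4,4,-0.7]
  ]
}}

```text
t: 0.77
ee_pos: [0.325, -0.2558, 0.2079]
tool_rot: [0.887, 0.462, -0.0, -0.001]
contact_force: [0.2, 0.1, 0.2]
width: 1.0
```

```bash
python3 -c "
from h import *
go(.39,.12,.16,0)
go(.455,.396,.12,18.5)"
```

```text
t 0.77 p [ 0.325  -0.2558  0.2079] jaw -35.0 w 1.0 F [0.21 0.15 0.22] tilt [-0.0013  0.0021]
shift [ 34.51 -16.22   4.86] spin -0.611
t 0.77 p [ 0.325  -0.2558  0.2079] jaw -35.0 w 1.0 F [0.21 0.15 0.22] tilt [-0.0013  0.0021]
shift [ 60.84 -26.72   8.91] spin -0.934
```

Call:
{"fn": "jog_arm", "kwargs": {
  "commands": [
    [1,4.3,-2,0.6,-0.1],
    [1,8.6,-4,1.2,-0.2],
    [1,13,-6,1.8,-0.3],
    [1,17,-8,2.4,-0.4],
    [1,21,-10,3,-0.5],
    [1,25,-12,3.6,-0.6],
    [1,30,-14,4.2,-0.61],
    [1,34.5,-16.2,4.8,-0.61]
  ]
}}

```text
t: 1.43
ee_pos: [0.3805, 0.0696, 0.1666]
tool_rot: [0.708, 0.707, 0.0, -0.001]
contact_force: [0.7, -1.1, 0.6]
width: 1.003
```

```bash
python3 -c "
from h import *
go(.455,.396,.14,18.5)"
```

```text
t 1.43 p [0.3805 0.0696 0.1666] jaw -0.07 w 1.003 F [ 0.69 -1.15  0.59] tilt [-0.0006  0.0012]
shift [32.65  7.41  2.7 ] spin -0.324
```

Call:
{"fn": "jog_arm", "kwargs": {
  "commands": [
    [1,4.3,1,0.5,-0.08],
    [1,8.6,2,1,-0.16],
    [1,13,3,1.5,-0.24],
    [1,17,4,2,-0.32],
    [1,21,5,2.5,-0.324],
    [1,25,6,2.7,-0.324],
    [1,29,7,2.7,-0.324],
    [1,32.65,7.4,2.7,-0.324]
  ]
}}

```text
t: 2.1
ee_pos: [0.4552, 0.3921, 0.1384]
tool_rot: [0.585, 0.811, -0.001, -0.0]
contact_force: [1.6, 0.4, 1.1]
width: 1.002
```

Call:
{"fn": "jog_arm", "kwargs": {
  "commands": [
    [1,0,0,0,0],
    [1,0,0,0,0]
  ]
}}

```text
t: 2.27
ee_pos: [0.4531, 0.3954, 0.1372]
tool_rot: [0.583, 0.813, -0.001, -0.002]
contact_force: [-0.1, 0.5, -0.4]
width: 0.998
```

```bash
python3 - <<'E'
from h import *
go(.455,.396,.09,18.5)
for n in('scene','top'):
    f=manip.grab_frame(n); cv2.imwrite(f'pics/{n}1.png',f[...,::-1])
    c=f[180:300,110:230] if n=='scene' else f[150:250,110:220]
    cv2.imwrite(f'pics/{n}1c.png',cv2.resize(c[...,::-1],None,fx=5,fy=5,interpolation=cv2.INTER_CUBIC))
E
```

```text
t 2.27 p [0.4531 0.3954 0.1372] jaw 18.69 w 0.998 F [-0.08  0.5  -0.37] tilt [-0.0045  0.0002]
shift [-0.01  0.22  4.72] spin 0.003
```

View pics/top1c.png

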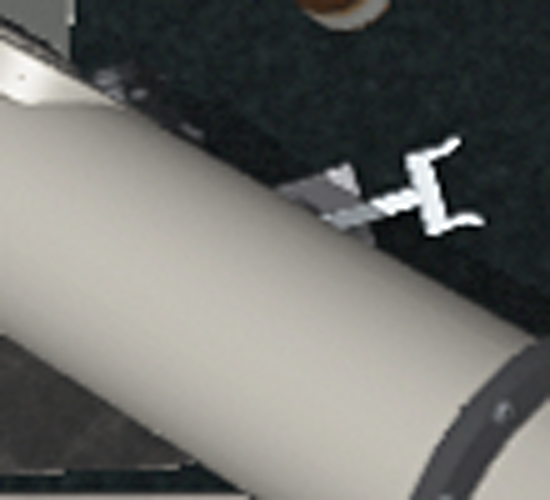

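View pics/scene1c.png

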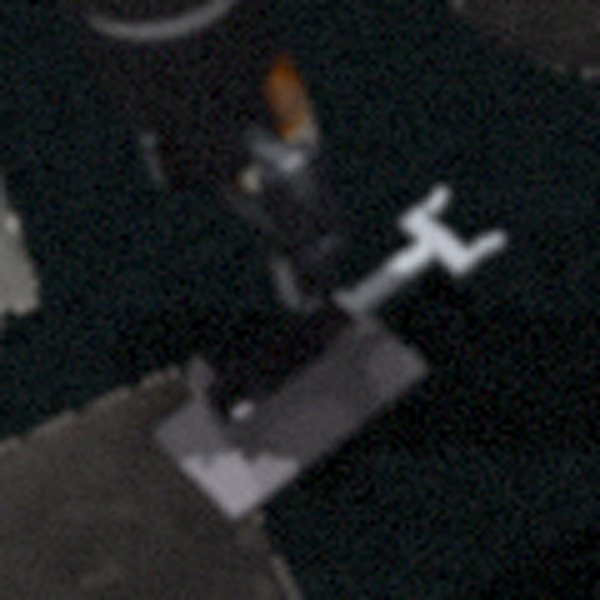

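The scene crop shows the gripper above the handle, with the fork still clear at crop (435,240) and the bottle behind at (290,100). The top view is mostly hidden by the forearm. There is ample clearance, so I go down.

Call:
{"fn": "jog_arm", "kwargs": {
  "commands": [
    [1,0,0.2,2,0],
    [1,0,0.2,4,0],
    [1,0,0.2,6,0],
    [1,0,0.2,6,0]
  ]
}}

```text
t: 2.7
ee_pos: [0.456, 0.3857, 0.0734]
tool_rot: [0.586, 0.81, -0.007, 0.0]
contact_force: [0.3, -1.4, -0.0]
width: 0.999
```

```bash
python3 - <<'E'
from h import *
go(.4552,.3965,.031,18.5)
E
```

```text
t 2.7 p [0.456  0.3857 0.0734] jaw 18.2 w 0.999 F [ 0.31 -1.41 -0.04] tilt [-0.0075 -0.0114]
shift [1.09 0.3  4.23] spin -0.005
```

Call:
{"fn": "jog_arm", "kwargs": {
  "commands": [
    [1,1.0,0.2,0,0],
    [1,1.0,0.2,0,0]
  ]
}}

```text
t: 2.87
ee_pos: [0.4549, 0.396, 0.074]
tool_rot: [0.587, 0.81, -0.006, 0.0]
contact_force: [-0.3, 0.6, 1.0]
width: 1.001
```

```bash
python3 - <<'E'
from h import *
go(.4552,.3965,.031,18.5)
s=manip.read_state(); print(s['joints'],s['dq'])
f=manip.grab_frame('scene'); cv2.imwrite('pics/scene2.png',f[...,::-1])
c=f[180:300,110:230]
cv2.imwrite('pics/scene2c.png',cv2.resize(c[...,::-1],None,fx=5,fy=5,interpolation=cv2.INTER_CUBIC))
go(.4552,.3965,.031,18.5)
E
```

```text
t 2.87 p [0.4549 0.396  0.074 ] jaw 18.14 w 1.001 F [-0.27  0.57  1.02] tilt [-0.0075 -0.0106]
shift [0.07 0.09 4.3 ] spin -0.006
[-0.26608389  0.68641364 -0.74071169  1.54517012  0.49636288  1.11931972
 -0.80313427] [-0.00390089 -0.0151324  -0.01943091 -0.01364866 -0.0016283  -0.00020244
  0.01458268]
t 2.92 p [0.455  0.3966 0.0746] jaw 18.19 w 0.999 F [-0.25 -0.07 -0.14] tilt [-0.0065 -0.0097]
shift [0.02 0.05 4.36] spin -0.005
```

View pics/scene2.png

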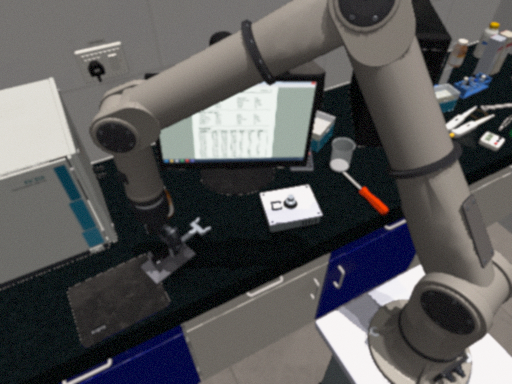

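View pics/scene2c.png

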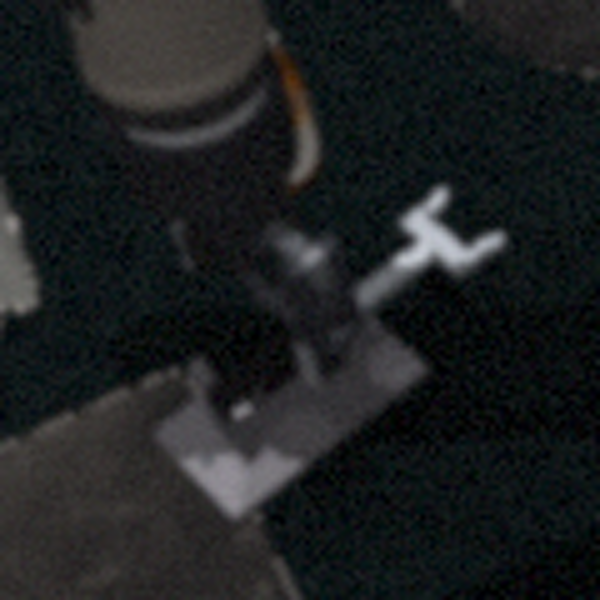

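Call:
{"fn": "jog_arm", "kwargs": {
  "commands": [
    [1,0,0,0.6,0],
    [1,0,0,1.2,0],
    [1,0,0,1.8,0],
    [1,0,0,2.4,0],
    [1,0,0,3.0,0],
    [1,0,0,3.0,0]
  ]
}}

```text
t: 3.42
ee_pos: [0.4541, 0.3952, 0.0427]
tool_rot: [0.586, 0.81, -0.007, -0.0]
contact_force: [0.0, 0.6, 0.4]
width: 0.998
```

```bash
python3 - <<'E'
from h import *
go(.4552,.3965,.031,18.5)
E
```

```text
t 3.42 p [0.4541 0.3952 0.0427] jaw 18.2 w 0.998 F [0.01 0.57 0.41] tilt [-0.0088 -0.0121]
shift [0.1  0.16 1.17] spin -0.005
```

Call:
{"fn": "jog_arm", "kwargs": {
  "commands": [
    [1,0.05,0.1,0.4,-0.005],
    [1,0.1,0.15,0.8,-0.005],
    [1,0.1,0.15,1.2,-0.005],
    [1,0.1,0.15,1.2,-0.005]
  ]
}}

```text
t: 3.75
ee_pos: [0.4547, 0.3959, 0.0296]
tool_rot: [0.584, 0.811, -0.008, -0.0]
contact_force: [0.2, 0.4, 0.4]
width: 1.0
```

```bash
python3 - <<'E'
from h import *
go(.4552,.3965,.030,18.5)
f=manip.grab_frame('scene'); cv2.imwrite('pics/scene3.png',f[...,::-1])
c=f[200:300,120:220]
cv2.imwrite('pics/scene3c.png',cv2.resize(c[...,::-1],None,fx=6,fy=6,interpolation=cv2.INTER_CUBIC))
E
```

```text
t 3.75 p [0.4547 0.3959 0.0296] jaw 18.48 w 1.0 F [0.22 0.4  0.41] tilt [-0.01   -0.0133]
shift [ 0.04  0.07 -0.04] spin -0.0
```

View pics/scene3c.png

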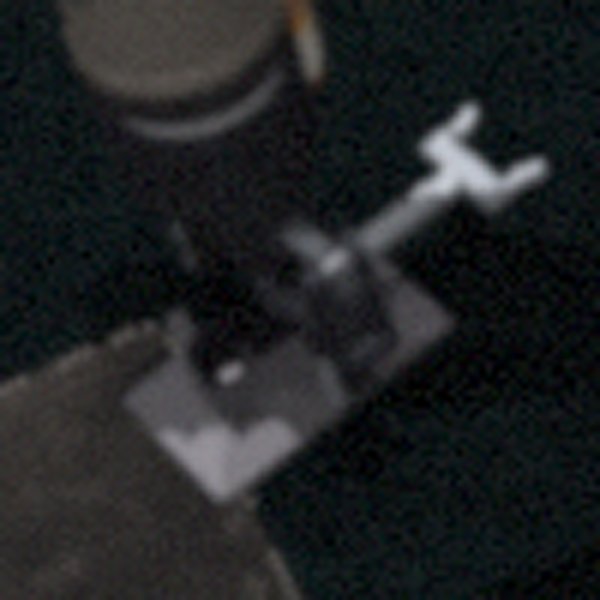

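The crop shows the jaws straddling the handle between the uprights, with the near finger at about (345,330). I close gently.

Call:
{"fn": "jog_arm", "kwargs": {
  "commands": [
    [0.5,0,0,0,0],
    [0.35,0,0,0,0],
    [0.28,0,0,0,0],
    [0.2,0,0,0,0],
    [0,0,0,0,0],
    [0,0,0,0,0]
  ],
  "squeeze": 20
}}

```text
t: 4.3
ee_pos: [0.4549, 0.3963, 0.0303]
tool_rot: [0.584, 0.812, -0.008, -0.0]
contact_force: [0.1, -0.1, -0.6]
width: 0.229
```

```bash
python3 - <<'E'
from h import *
go(.4552,.3965,.030,18.5)
E
```

```text
t 4.3 p [0.4549 0.3963 0.0303] jaw 18.49 w 0.229 F [ 0.06 -0.06 -0.63] tilt [-0.0092 -0.0126]
shift [0.01 0.03 0.03] spin -0.0
```

Call:
{"fn": "jog_arm", "kwargs": {
  "commands": [
    [0,0,0,0,0],
    [0,0,0,0,0],
    [0,0,0,0,0]
  ],
  "squeeze": 80
}}

```text
t: 4.55
ee_pos: [0.4551, 0.3964, 0.0305]
tool_rot: [0.584, 0.812, -0.008, -0.0]
contact_force: [1.3, 0.6, 0.6]
width: 0.219
```

```bash
python3 - <<'E'
from h import *
go(.4552,.3965,.030,18.5); s=manip.read_state(); print(s['tool_rot'],s['ee_pos'],s['joints'].round(3))
E
```

```text
t 4.55 p [0.4551 0.3964 0.0305] jaw 18.49 w 0.219 F [1.35 0.56 0.62] tilt [-0.0089 -0.0122]
shift [0.   0.02 0.05] spin -0.0
[ 5.84299530e-01  8.11502833e-01 -7.56358390e-03 -5.55041434e-05] [0.45506339 0.39643807 0.03049745] [-0.283  0.738 -0.713  1.577  0.535  1.046 -0.825]
```

Call:
{"fn": "jog_arm", "kwargs": {
  "commands": [
    [0,0,0,-0.5,0],
    [0,0,0,-1,0],
    [0,0,0,-1.5,0],
    [0,0,0,-2,0],
    [0,0,0,-2.5,0],
    [0,0,0,-3,0],
    [0,0,0,-3.5,0],
    [0,0,0,-4,0]
  ]
}}

```text
t: 5.22
ee_pos: [0.4554, 0.3969, 0.0711]
tool_rot: [0.584, 0.812, -0.008, -0.0]
contact_force: [-0.3, -0.8, -1.2]
width: 0.215
```

```bash
python3 - <<'E'
from h import *
go(.4549,.3963,.10,18.5); s=manip.read_state(); print(s['joints'].round(3),s['ft_torque'])
E
```

```text
t 5.22 p [0.4554 0.3969 0.0711] jaw 18.49 w 0.215 F [-0.26 -0.78 -1.16] tilt [-0.0088 -0.0122]
shift [-0.07 -0.1  -2.89] spin -0.0
[-0.269  0.693 -0.739  1.543  0.5    1.119 -0.799] [ 0.0716946   0.01284681 -0.00137804]
```

```bash
python3 - <<'E'
from h import *
go(.489,.235,.10,-14.5)
E
```

```text
t 5.22 p [0.4554 0.3969 0.0711] jaw 18.49 w 0.215 F [-0.26 -0.78 -1.16] tilt [-0.0088 -0.0122]
shift [-16.45  -1.99  -2.72] spin 0.576
```

Call:
{"fn": "jog_arm", "kwargs": {
  "commands": [
    [0,0,0,-0.7,0],
    [0,-0.8,-0.1,-1.4,0.03],
    [0,-2,-0.2,-2.1,0.07],
    [0,-3.2,-0.4,-2.7,0.11],
    [0,-4.4,-0.5,-2.7,0.15],
    [0,-5.6,-0.7,-2.7,0.19],
    [0,-6.8,-0.8,-2.7,0.23],
    [0,-8,-1,-2.7,0.28]
  ]
}}

```text
t: 5.88
ee_pos: [0.4719, 0.316, 0.0984]
tool_rot: [0.694, 0.72, -0.008, 0.001]
contact_force: [-0.9, -0.5, -1.9]
width: 0.219
```

```bash
python3 - <<'E'
from h import *
go(.489,.235,.10,-14.5)
E
```

```text
t 5.88 p [0.4719 0.316  0.0984] jaw 2.14 w 0.219 F [-0.87 -0.5  -1.89] tilt [-0.0093 -0.0132]
shift [-8.16  1.41 -0.06] spin 0.29
```

Call:
{"fn": "jog_arm", "kwargs": {
  "commands": [
    [0,-1.1,0.2,0,0.04],
    [0,-2.2,0.4,0,0.08],
    [0,-3.4,0.6,0,0.12],
    [0,-4.6,0.8,0,0.17],
    [0,-5.8,1,0,0.21],
    [0,-7,1.2,0,0.25],
    [0,-8.1,1.4,0,0.29],
    [0,-8.1,1.4,0,0.29]
  ]
}}

```text
t: 6.55
ee_pos: [0.4903, 0.2316, 0.0991]
tool_rot: [0.793, 0.61, -0.009, 0.004]
contact_force: [0.6, -0.8, -0.6]
width: 0.216
```

```bash
python3 - <<'E'
from h import *
go(.489,.235,.10,-14.5)
for n in('scene','top'):
    f=manip.grab_frame(n); cv2.imwrite(f'pics/{n}4.png',f[...,::-1])
    c=f[160:260,220:350] if n=='scene' else f[140:240,200:330]
    cv2.imwrite(f'pics/{n}4c.png',cv2.resize(c[...,::-1],None,fx=6,fy=6,interpolation=cv2.INTER_CUBIC))
E
```

```text
t 6.55 p [0.4903 0.2316 0.0991] jaw -14.86 w 0.216 F [ 0.64 -0.83 -0.57] tilt [-0.0089 -0.0163]
shift [ 0.3  -0.21 -0.1 ] spin -0.006
```

View pics/top4c.png

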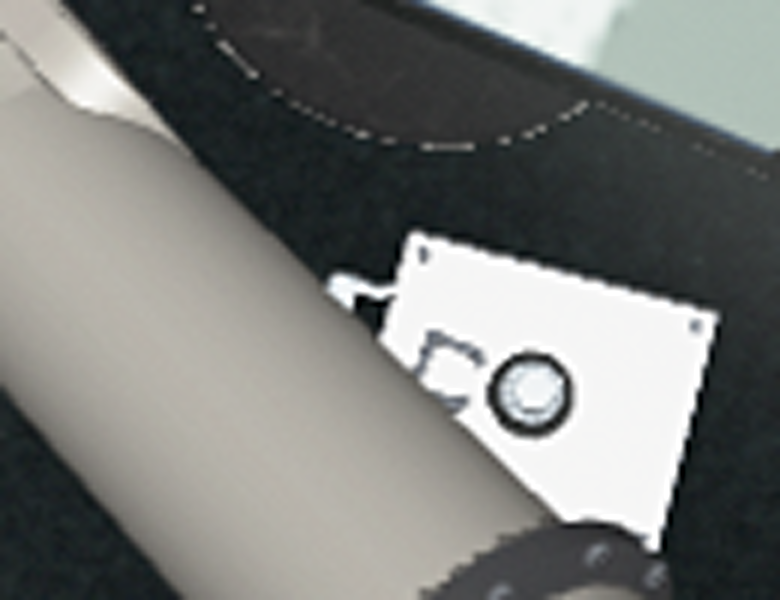

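View pics/scene4c.png

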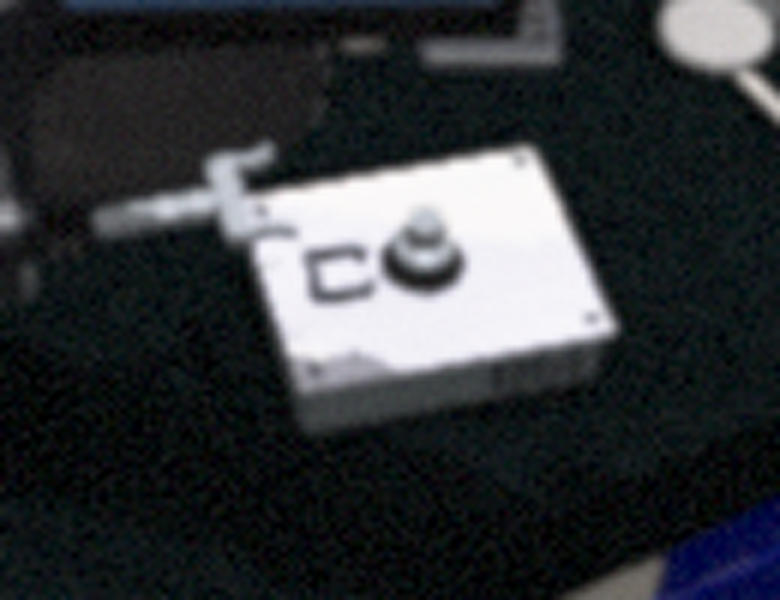

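View pics/scene4.png

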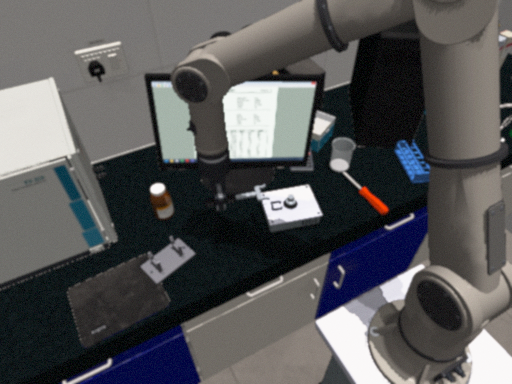

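The scene crop shows the held fork clear of the deck, with head back corners at about (207,155) and (230,240) and prong tips at (272,150) and (295,233). The clip is at (340,272) and the spindle at (425,255). I compare this with the predicted tool pose.

```bash
cat >> fit.py <<'E'
QG=[5.84299530e-01,8.11502833e-01,-7.56358390e-03,-5.55041434e-05]; PG=np.array([0.45506,0.39644,0.0305])
ORG=np.array([.4552,.3967,.038]); YG=np.radians(-71.5)
RG=Ro.from_quat(QG)
RHT=RG.inv()*Ro.from_euler('z',YG); OHT=RG.inv().apply(ORG-PG)
def tool(s=None):
    s=s or manip.read_state(); R=Ro.from_quat(s['tool_rot'])
    return s['ee_pos']+R.apply(OHT),(R*RHT)
SP=np.array([.4413,.0492,.045]); YD=np.radians(-104.5)
def drv(P): return Ro.from_euler('z',-YD).apply(np.array(P)-SP)
def rep():
    s=manip.read_state(); o,R=tool(s)
    w=o+R.apply([.105,0,0]); e=(R*Ro.from_euler('z',-YD)).as_euler('zyx',degrees=True)
    Fd=Ro.from_euler('z',-YD).apply(s['contact_force'])
    print('t',round(s['t'],2),'tool',o.round(4),'wall drv mm',(drv(w)*1000).round(2),'handlefront',(drv(o+R.apply([.04,0,-.008]))*1000).round(1),'yaw/pitch/roll err',(np.array(R.as_euler('zyx',degrees=True))-[np.degrees(YD),0,0]).round(2),'Fdrv',Fd.round(2),'w',round(s['width'],3))
E
python3 - <<'E'
from fit import *
rep()
o,R=tool()
pts={'tipL':[.121,.021,.004],'tipR':[.121,-.021,.004],'bkL':[.097,.023,.004],'bkR':[.097,-.023,.004],'shank':[.04,0,.004]}
for k,p in pts.items(): 
    q=proj('scene',o+R.apply(p))[0]; print(k,(q+.5-[220,160])*6-.5)
for k,p in {'spindletop':[0,0,.03]}.items():
    q=proj('scene',SP+p)[0]; print(k,(q+.5-[220,160])*6-.5)
E
```

```text
t 6.65 tool [0.4894 0.2354 0.1069] wall drv mm [-87.3   -0.14  62.53] handlefront [-152.2   -0.    54.1] yaw/pitch/roll err [-0.04 -0.28 -0.43] Fdrv [0.07 0.46 0.11] w 0.219
tipL [257.57626252 155.89760176]
tipR [281.80121481 226.47638091]
bkL [202.30942068 162.31887651]
bkR [227.20341911 240.22842676]
shank [ 82.37463686 224.65857323]
spindletop [424.99408652 219.18954532]
```

```bash
python3 - <<'E'
from fit import *
rep()
f=manip.grab_frame('scene'); im=cv2.cvtColor(f,cv2.COLOR_RGB2BGR)
rep()
o,R=tool()
c=cv2.resize(im[170:230,225:325],None,fx=8,fy=8,interpolation=cv2.INTER_CUBIC)
def dot(P,col):
    q=((proj('scene',P)[0]+.5-[225,170])*8-.5).round().astype(int); cv2.circle(c,tuple(int(v) for v in q),2,col,-1)
for p in [[.121,.021,.004],[.121,-.021,.004],[.097,.023,.004],[.097,-.023,.004],[.105,.017,.004],[.105,-.017,.004]]: dot(o+R.apply(p),(0,0,255))
D=Ro.from_euler('z',YD)
for p in [[-.071,.057,0],[-.071,-.057,0],[0,0,.03],[.071,.057,0]]: dot(SP+D.apply(p),(0,200,0))
for a in np.linspace(0,6.28,24): dot(SP+[.014*np.cos(a),.014*np.sin(a),.017],(255,0,0))
cv2.imwrite('pics/scene5.png',c)
E
```

```text
t 6.65 tool [0.4894 0.2354 0.1069] wall drv mm [-87.3   -0.14  62.53] handlefront [-152.2   -0.    54.1] yaw/pitch/roll err [-0.04 -0.28 -0.43] Fdrv [0.07 0.46 0.11] w 0.219
t 6.7 tool [0.489  0.2364 0.107 ] wall drv mm [-88.22  -0.59  62.55] handlefront [-153.2   -0.6   54.2] yaw/pitch/roll err [ 0.06 -0.28 -0.38] Fdrv [ 0.67  0.73 -1.21] w 0.218
```

View pics/scene5.png

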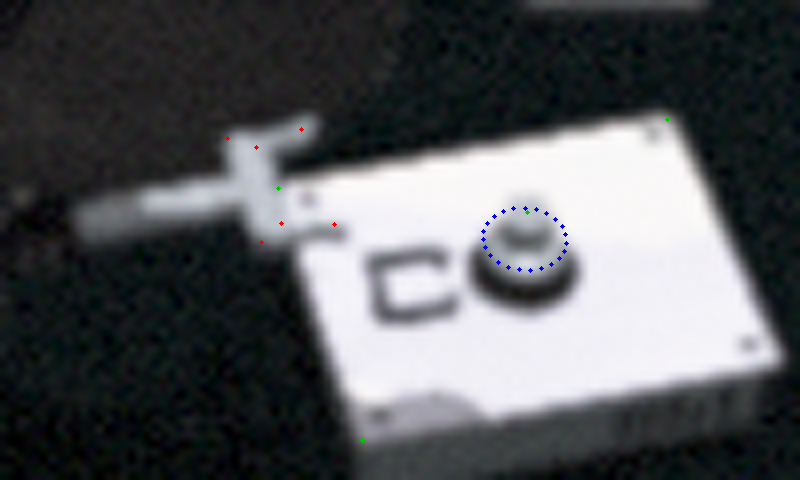

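```bash
cat >> fit.py <<'E'
def plan(x,y,z,spindeg=0):
    """shift (cm, tool axes) to bring fork wall to drv coords mm (with yaw corr spindeg world, about TCP)"""
    s=manip.read_state(); o,R=tool(s); H=Ro.from_quat(s['tool_rot'])
    Z=Ro.from_euler('z',spindeg,degrees=True)
    w=s['ee_pos']+Z.apply(o+R.apply([.105,0,0])-s['ee_pos'])
    tgt=SP+Ro.from_euler('z',YD).apply(np.array([x,y,z])/1000)
    print('shift',(H.inv().apply(tgt-w)*100).round(3),'spin',round(-np.radians(spindeg),4))
E
python3 - <<'E'
from fit import *
rep(); plan(-89,0,6.2)
E
```

```text
t 6.7 tool [0.489  0.2364 0.107 ] wall drv mm [-88.22  -0.59  62.55] handlefront [-153.2   -0.6   54.2] yaw/pitch/roll err [ 0.06 -0.28 -0.38] Fdrv [ 0.67  0.73 -1.21] w 0.218
shift [0.156 0.093 5.633] spin -0.0
```

Call:
{"fn": "jog_arm", "kwargs": {
  "commands": [
    [0,0.1,0.1,0.5,0],
    [0,0.1,0.1,1.1,0],
    [0,0.1,0.1,1.7,0],
    [0,0.1,0.1,2.3,0],
    [0,0.1,0.1,2.9,0],
    [0,0.15,0.1,3.5,0],
    [0,0.15,0.1,4.1,0],
    [0,0.15,0.1,4.5,0]
  ]
}}

```text
t: 7.37
ee_pos: [0.4893, 0.2367, 0.0534]
tool_rot: [0.79, 0.613, -0.008, 0.002]
contact_force: [0.6, 0.1, -1.1]
width: 0.215
```

```bash
python3 - <<'E'
from fit import *
rep(); plan(-89,0,6.2)
E
```

```text
t 7.37 tool [0.4895 0.2369 0.0609] wall drv mm [-88.79  -0.17  16.53] handlefront [-153.7   -0.2    8.1] yaw/pitch/roll err [ 0.07 -0.22 -0.41] Fdrv [-0.24  0.53 -1.05] w 0.215
shift [0.036 0.024 1.033] spin -0.0
```

Call:
{"fn": "jog_arm", "kwargs": {
  "commands": [
    [0,0,0,0.3,0],
    [0,0,0,0.6,0],
    [0,0,0,0.9,0],
    [0,0,0,1.03,0],
    [0,0,0,1.03,0]
  ]
}}

```text
t: 7.78
ee_pos: [0.4891, 0.2364, 0.0429]
tool_rot: [0.79, 0.613, -0.008, 0.002]
contact_force: [-0.4, -1.3, -1.8]
width: 0.219
```

```bash
python3 - <<'E'
from fit import *
rep(); plan(-70,0,6.2)
f=manip.grab_frame('scene'); im=cv2.cvtColor(f,cv2.COLOR_RGB2BGR)
c=cv2.resize(im[170:230,225:325],None,fx=8,fy=8,interpolation=cv2.INTER_CUBIC); cv2.imwrite('pics/scene6.png',c)
rep()
E
```

```text
t 7.78 tool [0.4893 0.2366 0.0504] wall drv mm [-88.49  -0.33   6.03] handlefront [-153.4   -0.4   -2.4] yaw/pitch/roll err [ 0.06 -0.2  -0.42] Fdrv [ 1.36 -0.07 -1.75] w 0.219
shift [-1.849  0.031  0.011] spin -0.0
t 7.83 tool [0.4895 0.2368 0.0506] wall drv mm [-88.64  -0.22   6.26] handlefront [-153.6   -0.2   -2.1] yaw/pitch/roll err [ 0.06 -0.22 -0.41] Fdrv [ 1.05 -0.32 -0.39] w 0.215
```

View pics/scene6.png

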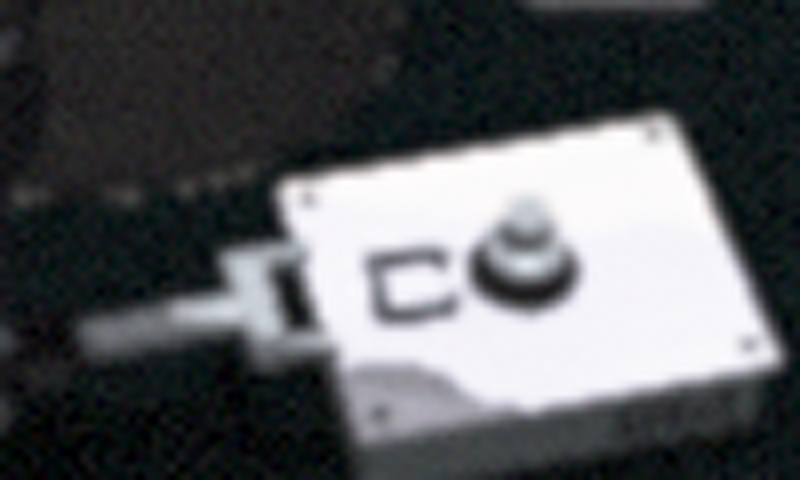

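The fork is level with the deck edge and in line with the clip at (410,285) and the spindle at (525,258). I advance.

Call:
{"fn": "jog_arm", "kwargs": {
  "commands": [
    [0,-0.4,0,0,0],
    [0,-0.8,0,0,0],
    [0,-1.2,0,0,0],
    [0,-1.6,0,0,0],
    [0,-2.0,0,0,0],
    [0,-2.4,0,0,0],
    [0,-2.4,0,0,0]
  ]
}}

```text
t: 8.42
ee_pos: [0.4832, 0.2118, 0.0434]
tool_rot: [0.791, 0.612, -0.008, 0.002]
contact_force: [0.8, 0.5, -1.7]
width: 0.217
```

```bash
python3 - <<'E'
from fit import *
rep(); 
f=manip.grab_frame('scene'); im=cv2.cvtColor(f,cv2.COLOR_RGB2BGR)
c=cv2.resize(im[170:230,225:325],None,fx=8,fy=8,interpolation=cv2.INTER_CUBIC); cv2.imwrite('pics/scene7.png',c)
f=manip.grab_frame('top'); im=cv2.cvtColor(f,cv2.COLOR_RGB2BGR)
c=cv2.resize(im[160:240,230:330],None,fx=8,fy=8,interpolation=cv2.INTER_CUBIC); cv2.imwrite('pics/top7.png',c)
rep();plan(-60,0,6)
E
```

```text
t 8.42 tool [0.4834 0.212  0.0509] wall drv mm [-6.319e+01 -5.000e-02  6.650e+00] handlefront [-128.1    0.    -1.8] yaw/pitch/roll err [-0.01 -0.2  -0.48] Fdrv [-0.64  0.66 -1.7 ] w 0.217
t 8.52 tool [0.4836 0.2133 0.0511] wall drv mm [-64.41  -0.11   6.67] handlefront [-1.294e+02 -1.000e-01 -1.700e+00] yaw/pitch/roll err [ 0.03 -0.23 -0.41] Fdrv [ 0.47  0.   -1.03] w 0.217
shift [-0.44   0.012  0.074] spin -0.0
```

View pics/scene7.png

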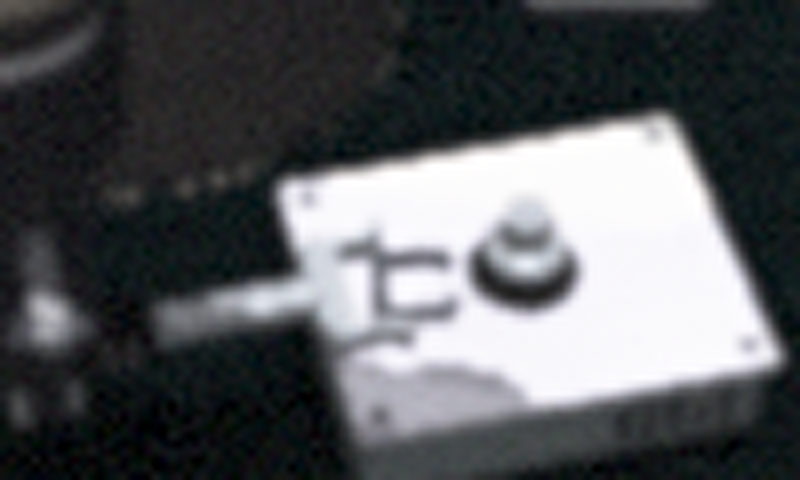

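View pics/top7.png

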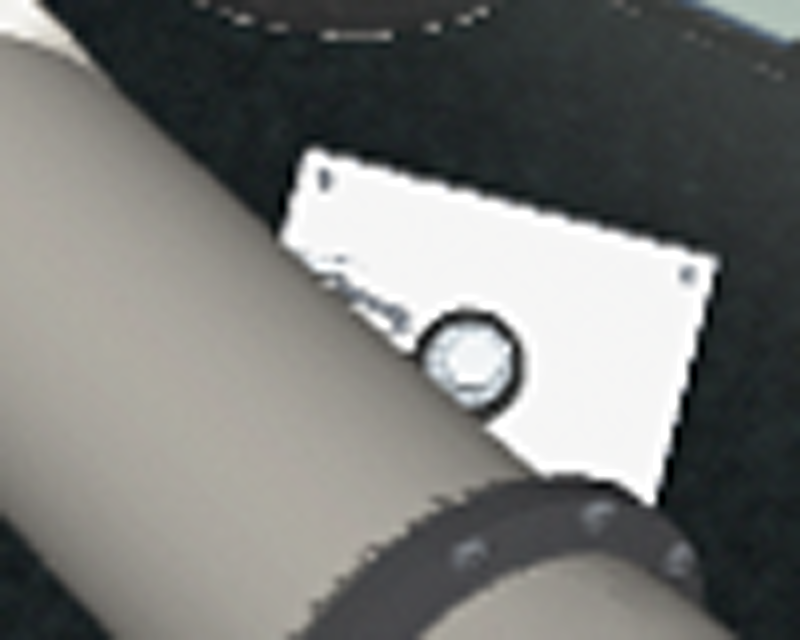

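The scene crop shows prong tips at (375,236) and (410,338) straddling the clip's back edge (376,258)–(378,318), centred on the fork axis. I push gently.

Call:
{"fn": "jog_arm", "kwargs": {
  "commands": [
    [0,-0.2,0,0,0],
    [0,-0.4,0,0,0],
    [0,-0.6,0,0.05,0],
    [0,-0.8,0,0.05,0],
    [0,-1.0,0,0.07,0],
    [0,-1.2,0,0.07,0],
    [0,-1.4,0,0.07,0],
    [0,-1.6,0,0.07,0]
  ]
}}

```text
t: 9.18
ee_pos: [0.4792, 0.1974, 0.0431]
tool_rot: [0.791, 0.612, -0.008, 0.002]
contact_force: [-0.2, 0.3, -1.2]
width: 0.218
```

```bash
python3 - <<'E'
from fit import *
rep(); plan(-32,0,6)
E
```

```text
t 9.18 tool [0.4794 0.1976 0.0506] wall drv mm [-48.21  -0.16   6.19] handlefront [-113.2   -0.2   -2.2] yaw/pitch/roll err [ 0.04 -0.23 -0.41] Fdrv [-0.19 -0.28 -1.16] w 0.218
shift [-1.62   0.016  0.043] spin -0.0
```

Call:
{"fn": "jog_arm", "kwargs": {
  "commands": [
    [0,-0.2,0,0,0],
    [0,-0.4,0,0,0],
    [0,-0.6,0,0,0],
    [0,-0.8,0,0,0],
    [0,-1.0,0,0.02,0],
    [0,-1.2,0,0.02,0],
    [0,-1.4,0,0.02,0],
    [0,-1.6,0,0.02,0]
  ]
}}

```text
t: 9.85
ee_pos: [0.4752, 0.1817, 0.0431]
tool_rot: [0.791, 0.612, -0.008, 0.002]
contact_force: [0.1, 0.7, -1.2]
width: 0.221
```

```bash
python3 - <<'E'
from fit import *
rep(); 
f=manip.grab_frame('scene'); im=cv2.cvtColor(f,cv2.COLOR_RGB2BGR)
c=cv2.resize(im[170:230,225:325],None,fx=8,fy=8,interpolation=cv2.INTER_CUBIC); cv2.imwrite('pics/scene8.png',c)
rep()
E
```

```text
t 9.85 tool [0.4754 0.1819 0.0506] wall drv mm [-32.02  -0.17   6.21] handlefront [-97.   -0.2  -2.2] yaw/pitch/roll err [ 0.03 -0.22 -0.4 ] Fdrv [-0.66 -0.08 -1.17] w 0.221
t 9.9 tool [0.4753 0.1813 0.0505] wall drv mm [-31.37  -0.15   6.21] handlefront [-96.3  -0.1  -2.2] yaw/pitch/roll err [ 0.01 -0.2  -0.45] Fdrv [ 0.75  0.09 -0.95] w 0.217
```

View pics/scene8.png

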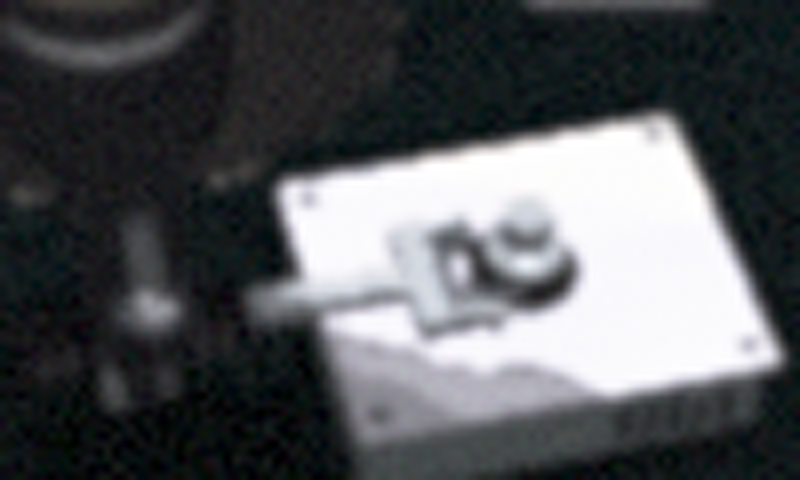

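The clip sits inside the fork against its wall (fork at (430,280)), squared up and starting under the collar at (525,260). I continue in finer steps.

Call:
{"fn": "jog_arm", "kwargs": {
  "commands": [
    [0,-0.1,0,0,0],
    [0,-0.2,0,0,0],
    [0,-0.3,0,0,0],
    [0,-0.4,0,0,0],
    [0,-0.4,0,0,0]
  ]
}}

```text
t: 10.32
ee_pos: [0.474, 0.1772, 0.0431]
tool_rot: [0.791, 0.612, -0.008, 0.002]
contact_force: [-0.5, 0.5, -1.4]
width: 0.22
```

```bash
python3 -c "
from fit import *
rep()"
```

```text
t 10.32 tool [0.4742 0.1774 0.0506] wall drv mm [-27.38  -0.24   6.26] handlefront [-92.3  -0.2  -2.2] yaw/pitch/roll err [-0.   -0.2  -0.44] Fdrv [-0.31 -0.6  -1.38] w 0.22
```

Call:
{"fn": "jog_arm", "kwargs": {
  "commands": [
    [0,-0.05,0,0,0],
    [0,-0.1,0,0,0],
    [0,-0.15,0,0,0],
    [0,-0.2,0,0,0],
    [0,-0.25,0,0,0],
    [0,-0.3,0,0,0],
    [0,-0.3,0,0,0]
  ]
}}

```text
t: 10.9
ee_pos: [0.4732, 0.175, 0.0432]
tool_rot: [0.791, 0.612, -0.008, 0.001]
contact_force: [-0.6, 2.9, -1.3]
width: 0.217
```

```bash
python3 -c "
from fit import *
rep()"
```

```text
t 10.9 tool [0.4734 0.1752 0.0507] wall drv mm [-25.    -0.44   6.31] handlefront [-90.   -0.4  -2. ] yaw/pitch/roll err [ 0.   -0.21 -0.37] Fdrv [-2.68 -1.32 -1.25] w 0.217
```

Call:
{"fn": "jog_arm", "kwargs": {
  "commands": [
    [0,-0.05,0,0,0],
    [0,-0.1,0,0,0],
    [0,-0.15,0,0,0],
    [0,-0.2,0,0,0],
    [0,-0.2,0,0,0]
  ]
}}

```text
t: 11.32
ee_pos: [0.4726, 0.1737, 0.0434]
tool_rot: [0.791, 0.612, -0.007, 0.001]
contact_force: [-0.1, 4.9, -0.7]
width: 0.218
```

```bash
python3 -c "
from fit import *
rep()"
```

```text
t 11.32 tool [0.4729 0.1739 0.0509] wall drv mm [-23.64  -0.64   6.33] handlefront [-88.6  -0.6  -1.9] yaw/pitch/roll err [ 0.01 -0.22 -0.31] Fdrv [-4.68 -1.36 -0.71] w 0.218
```

Call:
{"fn": "jog_arm", "kwargs": {
  "commands": [
    [0,-0.05,0,0,0],
    [0,-0.1,0,0,0],
    [0,-0.15,0,0,0],
    [0,-0.2,0,0,0],
    [0,-0.2,0,0,0]
  ]
}}

```text
t: 11.73
ee_pos: [0.4723, 0.1727, 0.0436]
tool_rot: [0.791, 0.612, -0.007, 0.001]
contact_force: [-0.8, 5.9, -1.4]
width: 0.219
```

```bash
python3 -c "
from fit import *
rep()"
```

```text
t 11.73 tool [0.4725 0.1729 0.0511] wall drv mm [-22.53  -0.75   6.37] handlefront [-87.5  -0.7  -1.8] yaw/pitch/roll err [ 0.02 -0.25 -0.22] Fdrv [-5.51 -2.21 -1.4 ] w 0.219
```

Call:
{"fn": "jog_arm", "kwargs": {
  "commands": [
    [0,-0.1,0,0,0],
    [0,-0.15,-0.02,0,0],
    [0,-0.2,-0.03,0,0],
    [0,-0.25,-0.03,0,0],
    [0,-0.25,-0.03,0,0]
  ]
}}

```text
t: 12.15
ee_pos: [0.4718, 0.172, 0.0441]
tool_rot: [0.79, 0.613, -0.005, 0.0]
contact_force: [-0.2, 6.4, -1.8]
width: 0.217
```

```bash
python3 -c "
from fit import *
rep()"
```

```text
t 12.15 tool [0.472  0.1721 0.0516] wall drv mm [-21.69  -0.98   6.53] handlefront [-86.7  -1.   -1.4] yaw/pitch/roll err [ 0.05 -0.34 -0.06] Fdrv [-6.18 -1.79 -1.79] w 0.217
```

Call:
{"fn": "jog_arm", "kwargs": {
  "commands": [
    [0,-0.2,-0.02,0.02,0],
    [0,-0.25,-0.03,0.04,0],
    [0,-0.3,-0.03,0.05,0],
    [0,-0.35,-0.03,0.05,0],
    [0,-0.35,-0.03,0.05,0]
  ]
}}

```text
t: 12.57
ee_pos: [0.4714, 0.171, 0.0443]
tool_rot: [0.79, 0.613, -0.003, -0.001]
contact_force: [1.0, 7.1, -1.1]
width: 0.221
```

```bash
python3 -c "
from fit import *
rep();s=manip.read_state();print(s['ft_torque'],s['joints'].round(3))"
```

```text
t 12.57 tool [0.4716 0.1712 0.0518] wall drv mm [-20.66  -1.02   6.29] handlefront [-85.7  -1.1  -1.4] yaw/pitch/roll err [ 0.11 -0.48  0.16] Fdrv [-7.13 -0.81 -1.09] w 0.221
[ 1.56573194 -0.00400126 -0.19727402] [ 0.097  0.507 -0.625  1.869  0.373  0.891 -0.96 ]
```

Call:
{"fn": "jog_arm", "kwargs": {
  "commands": [
    [0,-0.25,-0.02,0.02,0],
    [0,-0.3,-0.02,0.02,0],
    [0,-0.35,-0.02,0.02,0],
    [0,-0.4,-0.02,0.02,0],
    [0,-0.45,-0.02,0.02,0],
    [0,-0.45,-0.02,0.02,0]
  ]
}}

```text
t: 13.07
ee_pos: [0.471, 0.1699, 0.045]
tool_rot: [0.79, 0.613, -0.0, -0.002]
contact_force: [-0.1, 8.2, -0.4]
width: 0.217
```

```bash
python3 -c "
from fit import *
rep();s=manip.read_state();print(s['ft_torque'],s['joints'].round(3))"
```

```text
t 13.07 tool [0.4711 0.17   0.0525] wall drv mm [-19.45  -1.02   6.37] handlefront [-84.5  -1.2  -0.9] yaw/pitch/roll err [ 0.18 -0.65  0.46] Fdrv [-7.91 -2.18 -0.37] w 0.217
[ 1.78754121 -0.05694382 -0.20716689] [ 0.105  0.502 -0.628  1.875  0.37   0.884 -0.953]
```

Call:
{"fn": "jog_arm", "kwargs": {
  "commands": [
    [0,-0.35,-0.02,0.02,0],
    [0,-0.4,-0.02,0.03,0],
    [0,-0.45,-0.02,0.03,0],
    [0,-0.5,-0.02,0.03,0],
    [0,-0.55,-0.02,0.03,0],
    [0,-0.6,-0.02,0.03,0]
  ]
}}

```text
t: 13.57
ee_pos: [0.4706, 0.1689, 0.0459]
tool_rot: [0.789, 0.614, 0.004, -0.004]
contact_force: [1.6, 11.3, -0.4]
width: 0.217
```

```bash
python3 -c "
from fit import *
rep();s=manip.read_state();print(s['ft_torque'],s['joints'].round(3))"
```

```text
t 13.57 tool [0.4707 0.1689 0.0534] wall drv mm [-18.3   -0.99   6.42] handlefront [-83.4  -1.2  -0.3] yaw/pitch/roll err [ 0.29 -0.89  0.9 ] Fdrv [-11.32  -1.24  -0.35] w 0.217
[ 2.31045492 -0.17034    -0.30011436] [ 0.116  0.497 -0.633  1.882  0.365  0.875 -0.943]
```

Call:
{"fn": "jog_arm", "kwargs": {
  "commands": [
    [0,-0.45,-0.02,0.03,0],
    [0,-0.5,-0.02,0.03,0],
    [0,-0.55,-0.02,0.03,0],
    [0,-0.6,-0.02,0.03,0]
  ]
}}

```text
t: 13.9
ee_pos: [0.4701, 0.1681, 0.0469]
tool_rot: [0.789, 0.615, 0.008, -0.005]
contact_force: [0.4, 11.7, -1.6]
width: 0.215
```

```bash
python3 -c "
from fit import *
rep();s=manip.read_state();print(s['ft_torque'],s['joints'].round(3))"
```

```text
t 13.9 tool [0.4702 0.168  0.0544] wall drv mm [-17.34  -0.99   6.47] handlefront [-82.5  -1.3   0.3] yaw/pitch/roll err [ 0.41 -1.13  1.35] Fdrv [-11.38  -2.55  -1.56] w 0.215
[ 2.31216774 -0.080497   -0.25166081] [ 0.127  0.491 -0.638  1.89   0.359  0.866 -0.933]
```

Call:
{"fn": "jog_arm", "kwargs": {
  "commands": [
    [0,-0.5,-0.02,0.05,0],
    [0,-0.55,-0.02,0.06,0],
    [0,-0.6,-0.02,0.07,0],
    [0,-0.65,-0.02,0.08,0],
    [0,-0.65,-0.02,0.08,0]
  ]
}}

```text
t: 14.32
ee_pos: [0.4698, 0.1676, 0.0476]
tool_rot: [0.788, 0.616, 0.012, -0.007]
contact_force: [0.0, 12.2, 0.3]
width: 0.217
```

```bash
cat >> fit.py <<'E'
def rep():
    s=manip.read_state(); o,R=tool(s)
    w=o+R.apply([.105,0,0]); D=Ro.from_euler('z',-YD); ax=D.apply(R.apply(np.eye(3)))
    Fd=D.apply(s['contact_force'])
    print('t',round(s['t'],2),'tcp',s['ee_pos'].round(4),'wall drv mm',(drv(w)*1000).round(2),'handlefront',(drv(o+R.apply([.04,0,-.008]))*1000).round(1),'yaw %.2f noseup %.2f roll %.2f'%tuple(np.degrees([ax[0][1],ax[0][2],ax[1][2]])),'Fdrv',Fd.round(2),'w',round(s['width'],3))
E
python3 -c "
from fit import *
rep()"
```

```text
t 14.32 tcp [0.4698 0.1676 0.0476] wall drv mm [-16.73  -0.94   6.14] handlefront [-82.   -1.4   0.6] yaw 0.55 noseup -2.15 roll 0.92 Fdrv [-11.8   -3.01   0.26] w 0.217
```

```bash
python3 - <<'E'
from fit import *
f=manip.grab_frame('scene'); im=cv2.cvtColor(f,cv2.COLOR_RGB2BGR)
c=cv2.resize(im[180:220,240:315],None,fx=10,fy=10,interpolation=cv2.INTER_CUBIC); cv2.imwrite('pics/scene9.png',c)
rep()
E
```

```text
t 14.37 tcp [0.4698 0.1676 0.0476] wall drv mm [-16.74  -0.93   6.15] handlefront [-82.   -1.4   0.6] yaw 0.55 noseup -2.14 roll 0.92 Fdrv [-10.71  -2.97   1.05] w 0.216
```

View pics/scene9.png

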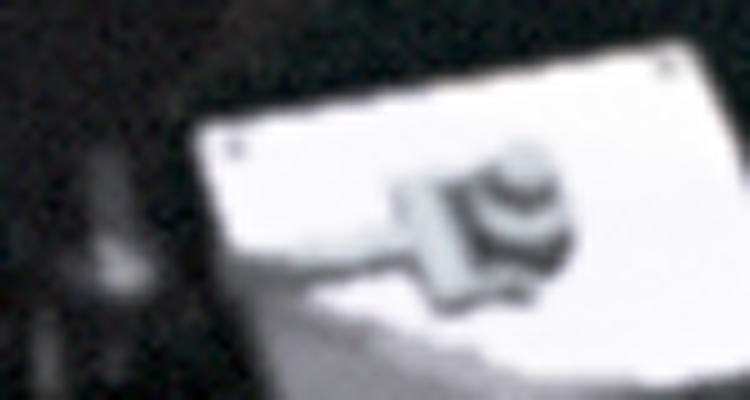

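The spindle stub has moved from about pixel 290.9 to about 292.5 columns, so the mount has yielded roughly 3 mm and the clip is close to the snap. I push on carefully.

Call:
{"fn": "jog_arm", "kwargs": {
  "commands": [
    [0,-0.6,-0.04,0.06,0],
    [0,-0.65,-0.04,0.08,0],
    [0,-0.7,-0.04,0.08,0],
    [0,-0.7,-0.04,0.08,0]
  ]
}}

```text
t: 14.7
ee_pos: [0.4691, 0.1642, 0.0478]
tool_rot: [0.787, 0.617, 0.016, -0.008]
contact_force: [0.7, 8.0, 0.2]
width: 0.221
```

```bash
python3 -c "
from fit import *
rep()"
```

```text
t 14.7 tcp [0.4691 0.1642 0.0478] wall drv mm [-13.27  -0.55   5.78] handlefront [-78.6  -1.2   0.6] yaw 0.66 noseup -2.48 roll 1.08 Fdrv [-7.91 -1.28  0.23] w 0.221
```

It snapped: the wall jumped 3.4 mm and the force fell from 11.8 N to 7.9 N. Let me see how it settles while the arm holds its target.

```bash
python3 -c "
from fit import *
for i in range(3):
    manip.grab_frame('scene'); rep()"
```

```text
t 14.75 tcp [0.4692 0.1642 0.0478] wall drv mm [-13.29  -0.52   5.77] handlefront [-78.6  -1.1   0.6] yaw 0.66 noseup -2.48 roll 1.08 Fdrv [-8.14 -1.96  0.16] w 0.22
t 14.8 tcp [0.4691 0.1642 0.0478] wall drv mm [-13.31  -0.55   5.78] handlefront [-78.6  -1.2   0.6] yaw 0.67 noseup -2.48 roll 1.08 Fdrv [-8.64 -1.49  0.54] w 0.221
t 14.85 tcp [0.4691 0.1642 0.0478] wall drv mm [-13.27  -0.55   5.77] handlefront [-78.6  -1.2   0.6] yaw 0.66 noseup -2.48 roll 1.08 Fdrv [-8.02 -1.39 -0.67] w 0.217
```

Call:
{"fn": "jog_arm", "kwargs": {
  "commands": [
    [0,-0.4,-0.02,0.02,0],
    [0,-0.45,-0.02,0.02,0],
    [0,-0.5,-0.02,0.02,0],
    [0,-0.55,-0.02,0.02,0],
    [0,-0.55,-0.02,0.02,0]
  ]
}}

```text
t: 15.27
ee_pos: [0.469, 0.1635, 0.0488]
tool_rot: [0.786, 0.617, 0.019, -0.009]
contact_force: [0.3, 11.6, -0.3]
width: 0.22
```

```bash
python3 -c "
from fit import *
for i in range(2):
    rep(); manip.grab_frame('scene')
rep()"
```

```text
t 15.27 tcp [0.469  0.1635 0.0488] wall drv mm [-12.57  -0.32   5.98] handlefront [-77.9  -1.1   1.3] yaw 0.80 noseup -2.93 roll 1.23 Fdrv [-11.29  -2.56  -0.31] w 0.22
t 15.32 tcp [0.4689 0.1635 0.0488] wall drv mm [-12.59  -0.33   5.98] handlefront [-77.9  -1.1   1.3] yaw 0.80 noseup -2.93 roll 1.23 Fdrv [-10.35  -1.82  -0.8 ] w 0.218
t 15.37 tcp [0.4689 0.1636 0.0488] wall drv mm [-12.61  -0.35   5.97] handlefront [-77.9  -1.1   1.3] yaw 0.81 noseup -2.92 roll 1.23 Fdrv [-10.44  -2.23  -1.41] w 0.221
```

Call:
{"fn": "jog_arm", "kwargs": {
  "commands": [
    [0,-0.52,-0.02,0.02,0],
    [0,-0.58,-0.02,0.02,0],
    [0,-0.64,-0.02,0.02,0],
    [0,-0.68,-0.02,0.02,0],
    [0,-0.68,-0.02,0.02,0]
  ]
}}

```text
t: 15.78
ee_pos: [0.4686, 0.1629, 0.05]
tool_rot: [0.785, 0.618, 0.024, -0.012]
contact_force: [0.4, 12.1, -0.4]
width: 0.217
```

```bash
python3 -c "
from fit import *
for i in range(3):
    rep(); manip.grab_frame('scene')
rep()"
```

```text
t 15.78 tcp [0.4686 0.1629 0.05  ] wall drv mm [-11.9   -0.27   6.13] handlefront [-77.3  -1.2   2.1] yaw 0.97 noseup -3.49 roll 1.39 Fdrv [-11.83  -2.69  -0.41] w 0.217
t 15.83 tcp [0.4685 0.1629 0.05  ] wall drv mm [-11.85  -0.3    6.11] handlefront [-77.2  -1.2   2.1] yaw 0.97 noseup -3.49 roll 1.38 Fdrv [-11.8   -2.61  -0.28] w 0.217
t 15.88 tcp [0.4685 0.1629 0.05  ] wall drv mm [-11.88  -0.29   6.13] handlefront [-77.2  -1.2   2.1] yaw 0.98 noseup -3.49 roll 1.38 Fdrv [-11.78  -3.43  -0.69] w 0.22
t 15.93 tcp [0.4685 0.1629 0.05  ] wall drv mm [-11.88  -0.28   6.11] handlefront [-77.2  -1.2   2.1] yaw 0.97 noseup -3.49 roll 1.38 Fdrv [-12.1   -2.64   0.21] w 0.22
```

Call:
{"fn": "jog_arm", "kwargs": {
  "commands": [
    [0,-0.66,0,0.02,0],
    [0,-0.72,0,0.02,0],
    [0,-0.78,0,0.02,0],
    [0,-0.83,0,0.02,0],
    [0,-0.86,0,0.02,0],
    [0,-0.86,0,0.02,0]
  ]
}}

```text
t: 16.43
ee_pos: [0.4681, 0.1621, 0.0514]
tool_rot: [0.784, 0.62, 0.03, -0.014]
contact_force: [0.3, 15.2, 1.1]
width: 0.218
```

```bash
python3 -c "
from fit import *
for i in range(4):
    rep(); f=manip.grab_frame('scene')
rep()
cv2.imwrite('pics/press.png',cv2.resize(f[180:220,240:315,::-1],None,fx=10,fy=10,interpolation=cv2.INTER_CUBIC))"
```

```text
t 16.43 tcp [0.4681 0.1621 0.0514] wall drv mm [-10.99  -0.18   6.23] handlefront [-76.4  -1.3   3. ] yaw 1.18 noseup -4.19 roll 1.56 Fdrv [-14.81  -3.49   1.1 ] w 0.218
t 16.48 tcp [0.4681 0.1621 0.0514] wall drv mm [-10.99  -0.17   6.23] handlefront [-76.4  -1.3   3. ] yaw 1.18 noseup -4.19 roll 1.56 Fdrv [-14.77  -4.09  -0.06] w 0.219
t 16.53 tcp [0.4681 0.1621 0.0514] wall drv mm [-10.96  -0.15   6.22] handlefront [-76.4  -1.3   3. ] yaw 1.18 noseup -4.19 roll 1.56 Fdrv [-14.52  -3.67   0.44] w 0.217
t 16.58 tcp [0.4681 0.1621 0.0514] wall drv mm [-10.99  -0.16   6.23] handlefront [-76.4  -1.3   3. ] yaw 1.18 noseup -4.19 roll 1.56 Fdrv [-15.06  -3.09   0.03] w 0.218
t 16.63 tcp [0.4681 0.1621 0.0514] wall drv mm [-10.98  -0.17   6.21] handlefront [-76.4  -1.3   3. ] yaw 1.18 noseup -4.19 roll 1.55 Fdrv [-14.17  -3.26  -0.78] w 0.222
```

Call:
{"fn": "jog_arm", "kwargs": {
  "commands": [
    [0,-0.72,-0.02,0,0.004],
    [0,-0.68,-0.05,0,0.008],
    [0,-0.66,-0.05,0,0.008],
    [0,-0.66,-0.05,0,0.008]
  ]
}}

```text
t: 16.97
ee_pos: [0.4681, 0.1621, 0.0529]
tool_rot: [0.785, 0.618, 0.035, -0.016]
contact_force: [1.4, 12.8, -0.7]
width: 0.219
```

```bash
python3 -c "
from fit import *
for i in range(3):
    rep(); f=manip.grab_frame('scene')
rep()
cv2.imwrite('pics/press2.png',cv2.resize(f[180:220,240:315,::-1],None,fx=10,fy=10,interpolation=cv2.INTER_CUBIC))"
```

```text
t 16.97 tcp [0.4681 0.1621 0.0529] wall drv mm [-11.02  -0.6    6.57] handlefront [-76.5  -1.4   4.1] yaw 0.94 noseup -4.81 roll 1.76 Fdrv [-12.7   -1.86  -0.66] w 0.219
t 17.02 tcp [0.4681 0.1621 0.0529] wall drv mm [-11.    -0.59   6.57] handlefront [-76.4  -1.4   4.1] yaw 0.94 noseup -4.81 roll 1.76 Fdrv [-13.83  -1.83  -0.37] w 0.216
t 17.07 tcp [0.4681 0.1621 0.0529] wall drv mm [-11.02  -0.59   6.55] handlefront [-76.5  -1.4   4. ] yaw 0.94 noseup -4.81 roll 1.76 Fdrv [-12.57  -1.87  -1.13] w 0.22
t 17.12 tcp [0.4681 0.1621 0.0529] wall drv mm [-11.    -0.58   6.57] handlefront [-76.4  -1.4   4.1] yaw 0.93 noseup -4.81 roll 1.76 Fdrv [-12.95  -1.52  -0.92] w 0.222
```

A steady 13 N or so, so I hold this target for well over a second (camera calls pass the time without moving it).

```bash
python3 -c "
from fit import *
F=[];n0=manip.read_state()['t']
for i in range(28):
    f=manip.grab_frame('scene'); F.append(Ro.from_euler('z',-YD).apply(manip.read_state()['contact_force']))
F=np.array(F);print(n0,'mean',F.mean(0).round(2),'sd',F.std(0).round(2),'x',F[:,0].round(1)); rep()
cv2.imwrite('pics/press3.png',cv2.resize(f[180:220,240:315,::-1],None,fx=10,fy=10,interpolation=cv2.INTER_CUBIC))"
```

```text
17.1167 mean [-12.87  -1.73  -1.39] sd [0.43 0.37 0.36] x [-13.2 -11.9 -13.  -13.2 -13.  -13.  -12.9 -12.9 -12.3 -13.  -13.3 -12.8
 -12.7 -13.  -12.4 -12.6 -12.3 -12.3 -12.9 -13.3 -12.5 -13.2 -13.2 -12.3
 -13.1 -14.  -12.7 -13.2]
t 18.52 tcp [0.4681 0.1621 0.0529] wall drv mm [-11.01  -0.59   6.57] handlefront [-76.4  -1.4   4.1] yaw 0.94 noseup -4.81 roll 1.76 Fdrv [-13.19  -1.11  -1.51] w 0.221
```

View pics/press3.png

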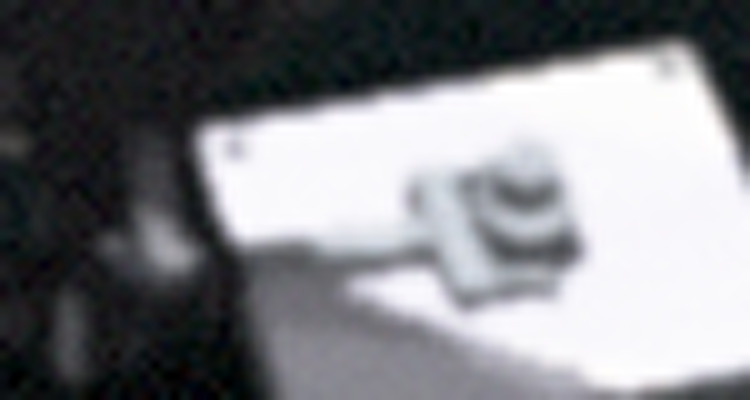

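The picture shows the clip fully under the collar, between the prongs (fork wall at (455,240), spindle at (530,210)). The press held 12.9 N on average for about 1.5 s. Now I back off.

```bash
python3 -c "
from fit import *
rep(); plan(-31,-.6,7.5); plan(-75,-.6,9)"
```

```text
t 18.52 tcp [0.4681 0.1621 0.0529] wall drv mm [-11.01  -0.59   6.57] handlefront [-76.4  -1.4   4.1] yaw 0.94 noseup -4.81 roll 1.76 Fdrv [-13.19  -1.11  -1.51] w 0.221
shift [2.001 0.03  0.058] spin -0.0
shift [6.399 0.097 0.24 ] spin -0.0
```

Call:
{"fn": "jog_arm", "kwargs": {
  "commands": [
    [0,0,0,0,0],
    [0,0.2,0,0,0],
    [0,0.4,0,0,0],
    [0,0.7,0.01,0.02,0],
    [0,1.0,0.02,0.03,0],
    [0,1.4,0.02,0.04,0],
    [0,1.8,0.03,0.06,0],
    [0,2.2,0.03,0.06,0]
  ]
}}

```text
t: 19.18
ee_pos: [0.4737, 0.1827, 0.0537]
tool_rot: [0.786, 0.618, 0.035, -0.016]
contact_force: [-0.3, -0.2, -1.9]
width: 0.22
```

```bash
python3 -c "
from fit import *
rep(); f=manip.grab_frame('scene');rep(); plan(-85,-.6,12)
cv2.imwrite('pics/ret.png',cv2.resize(f[180:220,240:315,::-1],None,fx=10,fy=10,interpolation=cv2.INTER_CUBIC))"
```

```text
t 19.18 tcp [0.4737 0.1827 0.0537] wall drv mm [-32.31  -0.44   7.52] handlefront [-97.7  -1.2   4.9] yaw 0.89 noseup -4.72 roll 1.75 Fdrv [ 0.24 -0.29 -1.89] w 0.22
t 19.23 tcp [0.4739 0.1843 0.0541] wall drv mm [-33.88  -0.45   7.69] handlefront [-99.3  -1.3   5.2] yaw 0.96 noseup -4.83 roll 1.78 Fdrv [-1.68 -0.14 -0.24] w 0.218
shift [ 5.129  0.07  -0.042] spin -0.0
```

View pics/ret.png

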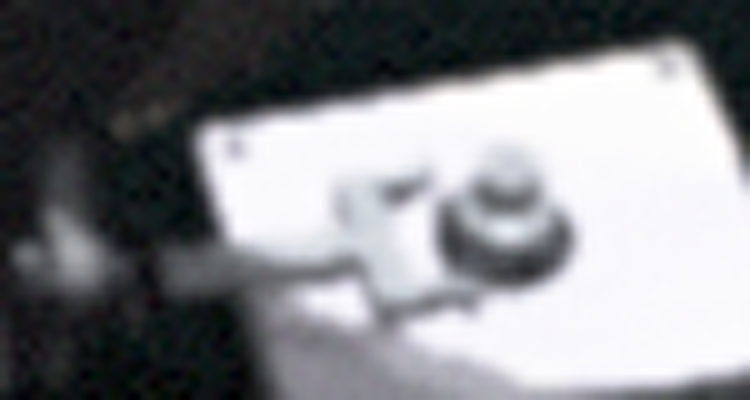

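The fork has come free at (370,250), and the clip stayed under the collar at (505,235). I continue back.

Call:
{"fn": "jog_arm", "kwargs": {
  "commands": [
    [0,0.6,0,0,0],
    [0,1.3,0,0,0],
    [0,2.0,0,-0.1,0],
    [0,2.8,0,-0.3,0],
    [0,3.6,0,-0.6,0],
    [0,4.4,0,-1.0,0],
    [0,5.1,0,-1.5,0],
    [0,5.1,0,-2,0]
  ]
}}

```text
t: 19.9
ee_pos: [0.4854, 0.2351, 0.079]
tool_rot: [0.784, 0.619, 0.037, -0.017]
contact_force: [0.8, -0.4, -0.2]
width: 0.219
```

```bash
cat >> fit.py <<'E'
def rest(x,y,z,yaw=-71.5):
    """shift to bring TOOL ORIGIN to world x,y,z with tool yaw"""
    s=manip.read_state(); o,R=tool(s); H=Ro.from_quat(s['tool_rot'])
    ax=R.apply([1,0,0]); cy=np.degrees(np.arctan2(ax[1],ax[0])); d=yaw-cy
    # spin about tool z
    S=H*Ro.from_euler('z',-d,degrees=True)*H.inv()
    o2=s['ee_pos']+S.apply(o-s['ee_pos']); R2=S*R; a2=R2.apply(np.eye(3))
    print('t',round(s['t'],2),'tool',o.round(4),'yaw',round(cy,2),'F',s['contact_force'].round(2),'shift',(H.inv().apply(np.array([x,y,z])-o2)*100).round(3),'spin',round(-np.radians(d),4),'after: noseup %.2f roll %.2f'%tuple(np.degrees([a2[0][2],a2[1][2]])))
E
python3 -c "
from fit import *
f=manip.grab_frame('scene');rep(); rest(.4552,.3967,.10)
cv2.imwrite('pics/ret2.png',cv2.resize(f[180:220,240:315,::-1],None,fx=10,fy=10,interpolation=cv2.INTER_CUBIC))"
```

```text
t 19.95 tcp [0.4859 0.2341 0.0798] wall drv mm [-85.17  -1.15  33.19] handlefront [-150.6   -2.1   30.9] yaw 1.08 noseup -4.96 roll 1.90 Fdrv [ 1.12  0.24 -1.14] w 0.217
t 19.95 tool [0.4858 0.2337 0.0873] yaw -103.42 F [-0.05 -1.15 -1.14] shift [15.191 -6.751 -0.23 ] spin -0.5571 after: noseup -3.66 roll 4.07
```

View pics/ret2.png

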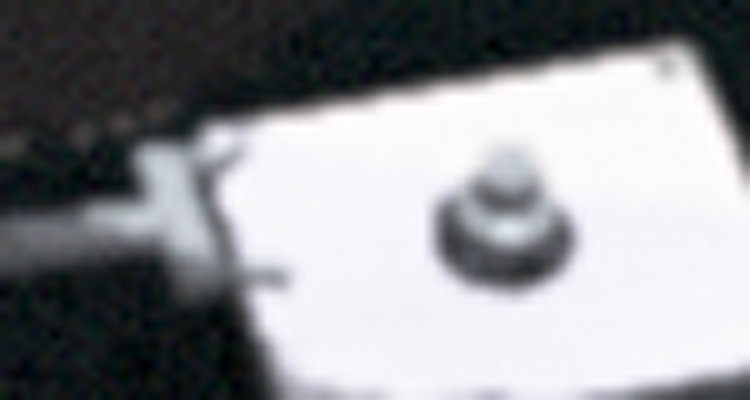

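The clip sits hidden beneath the collar at (505,235), and nothing is left loose on the deck. I return the tool to the rest.

Call:
{"fn": "jog_arm", "kwargs": {
  "commands": [
    [0,1.0,-0.4,-0.3,-0.03],
    [0,2.1,-0.9,-0.3,-0.07],
    [0,3.2,-1.4,-0.3,-0.11],
    [0,4.3,-1.9,-0.3,-0.15],
    [0,5.4,-2.4,-0.3,-0.19],
    [0,6.5,-2.9,-0.3,-0.23],
    [0,7.6,-3.4,-0.3,-0.27],
    [0,8.7,-3.9,-0.3,-0.31]
  ]
}}

```text
t: 20.62
ee_pos: [0.4675, 0.3287, 0.0886]
tool_rot: [0.678, 0.734, 0.039, -0.01]
contact_force: [-0.0, 0.4, -1.0]
width: 0.213
```

```bash
python3 -c "
from fit import *
rest(.4552,.3967,.10)"
```

```text
t 20.62 tool [0.4674 0.3284 0.0961] yaw -85.35 F [-0.02  0.44 -0.95] shift [ 6.918 -0.663  0.049] spin -0.2418 after: noseup -3.66 roll 4.05
```

Call:
{"fn": "jog_arm", "kwargs": {
  "commands": [
    [0,1.0,-0.1,0,-0.03],
    [0,2.0,-0.2,0,-0.07],
    [0,3.0,-0.3,0,-0.1],
    [0,4.0,-0.4,0,-0.14],
    [0,5.0,-0.5,0,-0.18],
    [0,6.0,-0.6,0,-0.22],
    [0,6.9,-0.66,0,-0.242],
    [0,6.9,-0.66,0,-0.242]
  ]
}}

```text
t: 21.28
ee_pos: [0.4542, 0.4, 0.0935]
tool_rot: [0.583, 0.812, 0.041, -0.006]
contact_force: [-0.8, 0.5, -1.1]
width: 0.218
```

```bash
python3 -c "
from fit import *
rest(.4552,.3967,.065)
f=manip.grab_frame('scene'); rest(.4552,.3967,.065)
cv2.imwrite('pics/rest1.png',cv2.resize(f[200:290,125:225,::-1],None,fx=6,fy=6,interpolation=cv2.INTER_CUBIC))"
```

```text
t 21.28 tool [0.454  0.3996 0.101 ] yaw -71.23 F [-0.83  0.5  -1.07] shift [-0.519 -0.194  3.57 ] spin 0.0047 after: noseup -3.85 roll 4.07
t 21.33 tool [0.4545 0.3981 0.1007] yaw -71.34 F [ 0.32  0.57 -1.01] shift [-0.353 -0.183  3.553] spin 0.0028 after: noseup -3.74 roll 4.04
```

View pics/rest1.png

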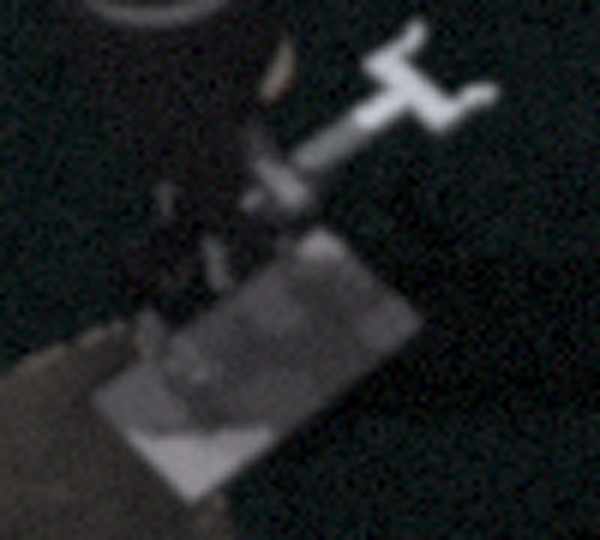

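Call:
{"fn": "jog_arm", "kwargs": {
  "commands": [
    [0,-0.1,-0.1,0.4,0.003],
    [0,-0.2,-0.18,0.8,0.003],
    [0,-0.3,-0.18,1.3,0.003],
    [0,-0.35,-0.18,1.8,0.003],
    [0,-0.35,-0.18,2.3,0.003],
    [0,-0.35,-0.18,2.8,0.003],
    [0,-0.35,-0.18,3.2,0.003],
    [0,-0.35,-0.18,3.2,0.003]
  ]
}}

```text
t: 22.0
ee_pos: [0.4548, 0.3962, 0.0598]
tool_rot: [0.585, 0.81, 0.039, -0.006]
contact_force: [-1.2, -0.1, -1.6]
width: 0.223
```

```bash
python3 -c "
from fit import *
f=manip.grab_frame('scene'); rest(.4552,.3967,.045)"
```

```text
t 22.05 tool [0.4547 0.3962 0.0678] yaw -71.51 F [-0.32 -0.39 -1.4 ] shift [-0.092 -0.07   2.277] spin -0.0002 after: noseup -3.72 roll 3.97
```

Call:
{"fn": "jog_arm", "kwargs": {
  "commands": [
    [0,-0.05,-0.07,0.4,0],
    [0,-0.09,-0.07,0.8,0],
    [0,-0.09,-0.07,1.2,0],
    [0,-0.09,-0.07,1.6,0],
    [0,-0.09,-0.07,1.9,0],
    [0,-0.09,-0.07,1.9,0]
  ]
}}

```text
t: 22.55
ee_pos: [0.4549, 0.3964, 0.0403]
tool_rot: [0.585, 0.81, 0.039, -0.006]
contact_force: [0.5, -0.7, -0.5]
width: 0.223
```

```bash
python3 -c "
from fit import *
f=manip.grab_frame('scene'); rest(.4552,.3967,.041)
cv2.imwrite('pics/rest2.png',cv2.resize(f[200:290,125:225,::-1],None,fx=6,fy=6,interpolation=cv2.INTER_CUBIC))"
```

```text
t 22.6 tool [0.4548 0.3963 0.0482] yaw -71.51 F [ 0.18 -0.83 -1.02] shift [-0.01   0.009  0.725] spin -0.0002 after: noseup -3.70 roll 3.92
```

View pics/rest2.png

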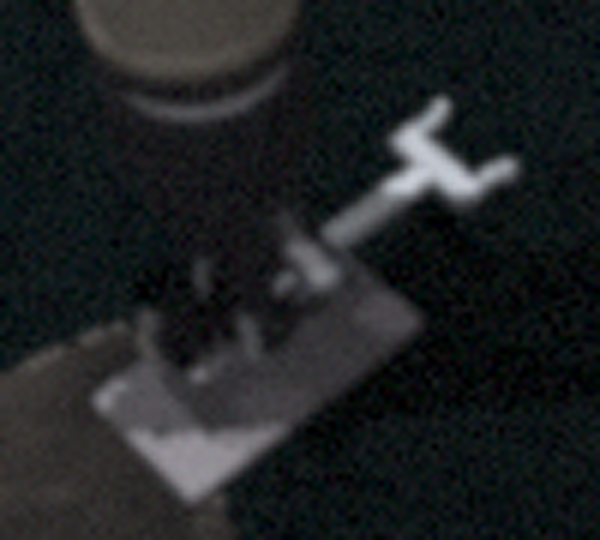

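The tool sits over both notches, with the handle along the rest and the fork out to the upper right at (440,160). I lower further and watch the force.

Call:
{"fn": "jog_arm", "kwargs": {
  "commands": [
    [0,0,0,0.2,0],
    [0,0,0,0.4,0],
    [0,0,0,0.6,0],
    [0,0,0,0.6,0]
  ]
}}

```text
t: 22.93
ee_pos: [0.4551, 0.3968, 0.0343]
tool_rot: [0.585, 0.81, 0.039, -0.006]
contact_force: [-0.6, 0.0, -0.3]
width: 0.22
```

```bash
python3 -c "
from fit import *
f=manip.grab_frame('scene'); rest(.4552,.3967,.038)"
```

```text
t 22.98 tool [0.4549 0.3965 0.042 ] yaw -71.51 F [-0.05  0.51 -1.46] shift [-0.015  0.011  0.4  ] spin -0.0002 after: noseup -3.69 roll 3.90
```

Now lower the grip force so that the tool can level itself as it touches, and go down the rest of the way.

Call:
{"fn": "jog_arm", "kwargs": {
  "commands": [
    [0,0,0,0.1,0],
    [0,0,0,0.2,0],
    [0,0,0,0.3,0],
    [0,0,0,0.4,0],
    [0,0,0,0.4,0]
  ],
  "squeeze": 20
}}

```text
t: 23.4
ee_pos: [0.4554, 0.3974, 0.0324]
tool_rot: [0.585, 0.81, 0.039, -0.006]
contact_force: [-2.5, -3.2, 9.7]
width: 0.223
```

```bash
python3 -c "
from fit import *
f=manip.grab_frame('scene'); rest(.4552,.3967,.038); print(manip.read_state()['ft_torque'])
cv2.imwrite('pics/rest3.png',cv2.resize(f[200:290,125:225,::-1],None,fx=6,fy=6,interpolation=cv2.INTER_CUBIC))"
```

```text
t 23.45 tool [0.4552 0.397  0.0399] yaw -71.51 F [-2.55 -2.17 10.55] shift [-0.037 -0.019  0.19 ] spin -0.0002 after: noseup -3.63 roll 3.95
[-0.85417058  0.47088231 -0.07826828]
```

View pics/rest3.png

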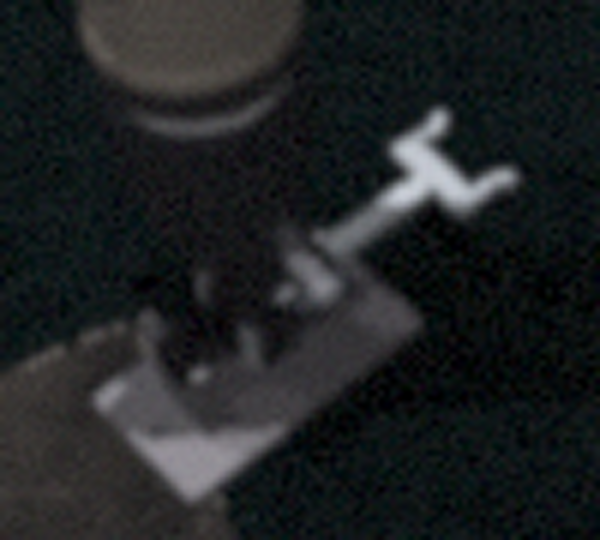

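The tool rests in the notches with about 10 N of contact. I release it slowly.

Call:
{"fn": "jog_arm", "kwargs": {
  "commands": [
    [0.24,0,0,0,0],
    [0.27,0,0,0,0],
    [0.3,0,0,0,0],
    [0.35,0,0,0,0],
    [0.42,0,0,0,0],
    [0.55,0,0,0,0],
    [0.7,0,0,0,0],
    [0.8,0,0,0,0]
  ]
}}

```text
t: 24.12
ee_pos: [0.4553, 0.3973, 0.0323]
tool_rot: [0.585, 0.81, 0.039, -0.006]
contact_force: [0.8, -0.1, 0.0]
width: 0.8
```

```bash
python3 -c "
from fit import *
f=manip.grab_frame('scene'); rest(.4552,.3967,.038); print(manip.read_state()['width'])
cv2.imwrite('pics/rest4.png',cv2.resize(f[200:290,125:225,::-1],None,fx=6,fy=6,interpolation=cv2.INTER_CUBIC))"
```

```text
t 24.17 tool [0.4552 0.397  0.0398] yaw -71.51 F [-0.53 -0.88  0.08] shift [-0.041 -0.016  0.181] spin -0.0002 after: noseup -3.64 roll 3.94
0.8031877632761405
```

View pics/rest4.png

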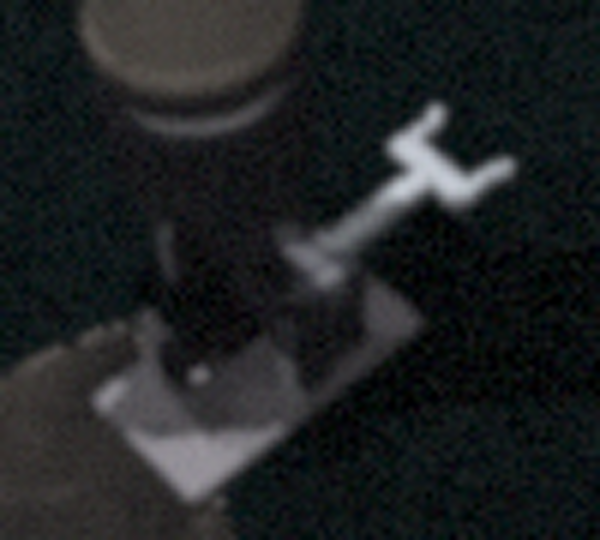

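Released and level, with zero force. I open fully and lift away.

Call:
{"fn": "jog_arm", "kwargs": {
  "commands": [
    [1,0,0,0,0],
    [1,0,0,-0.5,0],
    [1,0,0,-1.2,0],
    [1,0,0,-2,0],
    [1,0,0,-3,0],
    [1,0,0,-4,0],
    [1,0,0,-5,0],
    [1,0,0,-6,0]
  ]
}}

```text
t: 24.83
ee_pos: [0.4533, 0.3933, 0.0937]
tool_rot: [0.585, 0.81, 0.039, -0.006]
contact_force: [0.3, 0.4, 0.1]
width: 0.996
```

Call:
{"fn": "jog_arm", "kwargs": {
  "commands": [
    [1,0,0,-2,0],
    [1,0,0,-4,0],
    [1,0,0,-6,0],
    [1,0,0,-8,0],
    [1,-3,0,-10,0],
    [1,-6,-2,-12,0],
    [1,-9,-4,-14,0],
    [1,-11,-6,-16,0]
  ]
}}

```text
t: 25.5
ee_pos: [0.4255, 0.2559, 0.2444]
tool_rot: [0.586, 0.809, 0.039, -0.005]
contact_force: [0.6, -1.3, 1.2]
width: 1.001
```

```bash
python3 -c "
from fit import *
go(.25,-.2,.25)
for n in('scene','top'):
    f=manip.grab_frame(n); cv2.imwrite(f'pics/{n}_e1.png',f[...,::-1])
"
```

```text
t 25.5 p [0.4255 0.2559 0.2444] jaw 18.13 w 1.001 F [ 0.62 -1.32  1.17] tilt [0.0372 0.0683]
shift [-37.69 -30.78  -4.33] spin 0
```

View pics/top_e1.png

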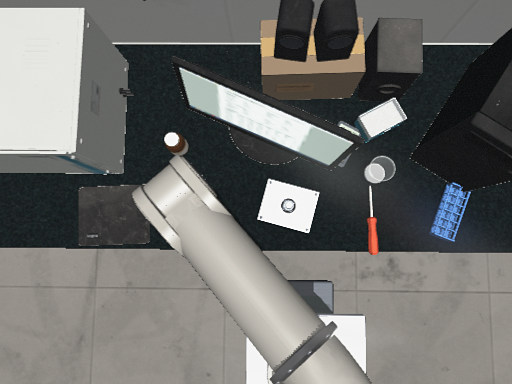

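View pics/scene_e1.png

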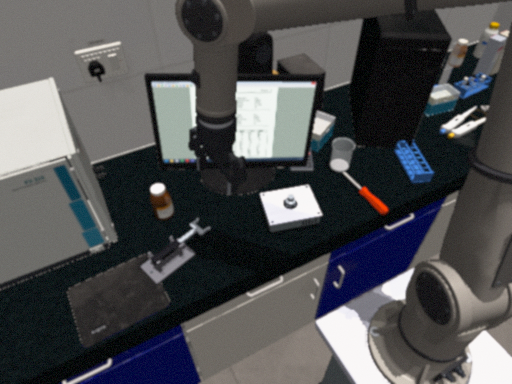

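Call:
{"fn": "jog_arm", "kwargs": {
  "commands": [
    [1,-3,-3,-0.3,0],
    [1,-6,-6,-0.6,0],
    [1,-9,-9,-1,0],
    [1,-12,-12,-1,0],
    [1,-15,-14,-1,0],
    [1,-18,-16,-1,0],
    [1,-21,-17,-1,0],
    [1,-24,-18,-1,0]
  ]
}}

```text
t: 26.27
ee_pos: [0.3288, -0.0298, 0.2338]
tool_rot: [0.587, 0.808, 0.039, -0.001]
contact_force: [1.0, -0.4, 0.5]
width: 1.001
```

Call:
{"fn": "jog_arm", "kwargs": {
  "commands": [
    [1,-3,0,0,0],
    [1,-6,0,0,0],
    [1,-9,0,0,0],
    [1,-12,0,0,0],
    [1,-15,0,0,0],
    [1,-15,0,0,0]
  ]
}}

```text
t: 26.77
ee_pos: [0.3768, -0.1777, 0.2263]
tool_rot: [0.59, 0.807, 0.039, 0.0]
contact_force: [-1.1, -0.8, -0.3]
width: 1.003
```

```bash
python3 - <<'E'
from fit import *
go(.25,-.2,.25)
t=manip.grab_frame('top')[...,::-1]; s=manip.grab_frame('scene')[...,::-1]
t0=cv2.imread('pics/top0.png'); s0=cv2.imread('pics/scene0.png')
cv2.imwrite('pics/top_e2.png',t)
def pair(a,b,x,y,w,h,k): return np.hstack([cv2.resize(np.ascontiguousarray(i[y:y+h,x:x+w]),None,fx=k,fy=k,interpolation=cv2.INTER_CUBIC) for i in(a,b)])
cv2.imwrite('pics/cmpA.png',np.vstack([pair(t0,t,135,170,80,50,5),pair(s0,s,140,210,80,65,5)[:250]]))
cv2.imwrite('pics/cmpB.png',np.vstack([pair(t0,t,255,175,70,60,5),pair(s0,s,255,180,70,55,5)]))
E
```

```text
t 26.77 p [ 0.3768 -0.1777  0.2263] jaw 17.58 w 1.003 F [-1.09 -0.76 -0.27] tilt [0.0467 0.0625]
shift [  1.85 -12.58  -3.1 ] spin 0
```

View pics/cmpA.png

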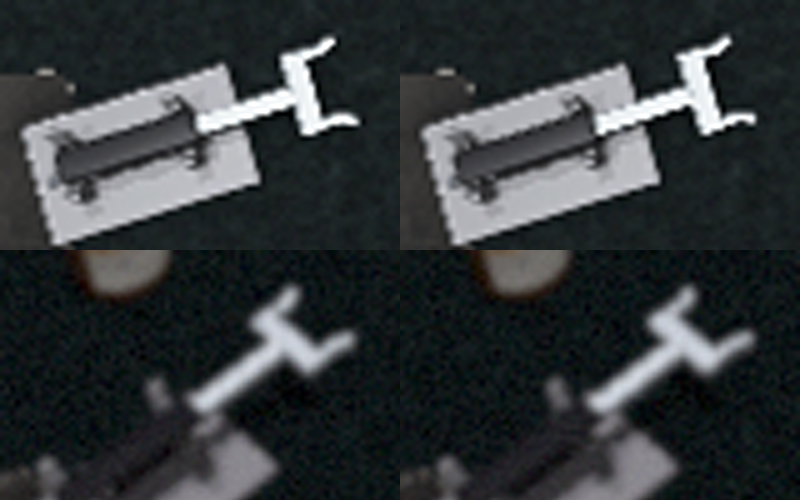

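View pics/cmpB.png

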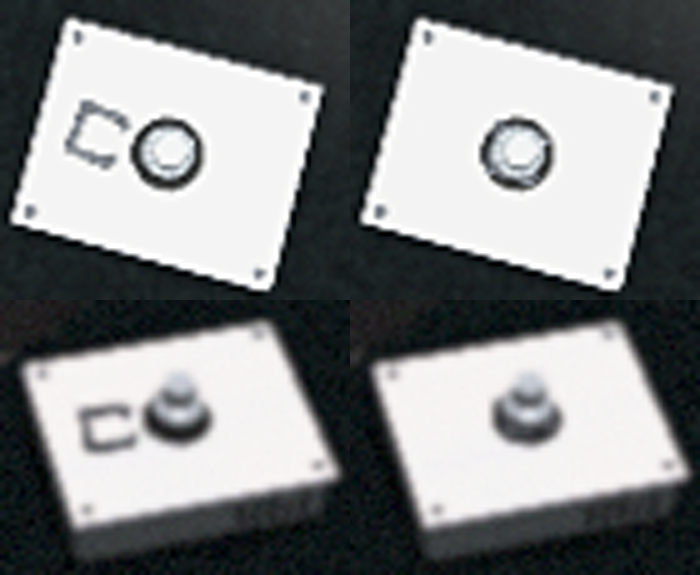

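View pics/top_e2.png

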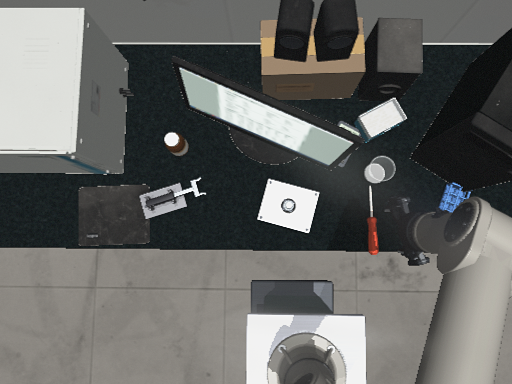

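The tool looks as it lay: same image position in both views, with the fork at (300,95) against (700,95). The clip is now on the spindle. I zoom in on it once more.

```bash
python3 - <<'E'
from fit import *
t=np.mean([manip.grab_frame('top')[...,::-1].astype(float) for _ in range(4)],0).astype(np.uint8); s=np.mean([manip.grab_frame('scene')[...,::-1].astype(float) for _ in range(4)],0).astype(np.uint8)
t0=cv2.imread('pics/top0.png'); s0=cv2.imread('pics/scene0.png')
def c(i,x,y,w,h,k,n,off,P):
    o=cv2.resize(np.ascontiguousarray(i[y:y+h,x:x+w]),None,fx=k,fy=k,interpolation=cv2.INTER_CUBIC)
    D=Ro.from_euler('z',YD)
    if P:
        q=[((proj(n,SP+D.apply(p))[0]+.5-[x,y])*k-.5) for p in [[-.016,.015,.006],[-.016,-.015,.006],[.014,-.015,.006],[.014,.015,.006]]]
        cv2.polylines(o,[np.array(q).round().astype(np.int32)],True,(0,0,255),1)
    return o
cv2.imwrite('pics/z.png',np.vstack([np.hstack([c(t0,277,193,24,24,12,'top',0,0),c(t,277,193,24,24,12,'top',0,1)]),np.hstack([c(s0,279,190,24,24,12,'scene',0,0),c(s,279,190,24,24,12,'scene',0,1)])]))
cv2.imwrite('pics/z2.png',np.hstack([c(t,277,193,24,24,12,'top',0,0),c(s,279,190,24,24,12,'scene',0,0)]))
E
```

```text
(no output)
```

View pics/z.png

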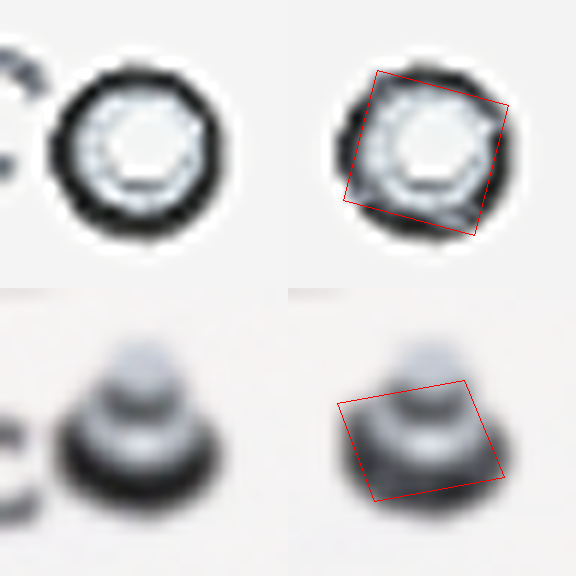

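View pics/z2.png

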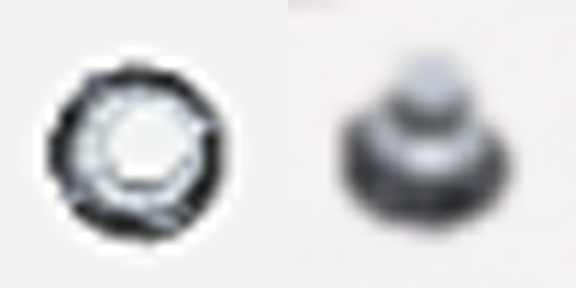

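The grey clip corners lie on the predicted home outline (red) in both views. The arm hovers clear, so I hand in.

```bash
python3 -c "
from h import *
s=manip.read_state(); print(s['t'],s['ee_pos'],abs(s['dq']).max(),s['contact_force'])
print(manip.sign_off())"
```

```text
27.2667 [ 0.37527812 -0.17157681  0.22682557] 0.004546100389067046 [ 0.32689313 -0.3557304   0.31898007]
the job is handed in; nothing more can be done
None
```

The clip is snapped home on the spindle's neck, the press test is done, and the fork tool is back in its rest; I handed in at 27.3 s.

- **Snap:** the push grew to about 12 N, then the clip snapped, with the fork jumping 3.4 mm forward and the force falling to about 8 N.
- **Press test:** I held 12.9 N on average along the push for about 1.5 s (single noisy readings 11.9 to 14.0 N). Just before that I pressed for about 0.2 s at about 14.7 N, or about 15 N counting the side force. The highest reading I took was about 15.6 N, so I saw nothing near 18 N. I only read the force at the end of moves and during holds.
- **Gripper:** it gripped only the handle and stayed away from the clip.
- **Tilt:** the held tool tipped about 5° nose-down while pushing. It levelled itself in the rest when released, after about 10 N of contact while lowering.
- **Last checks:** in both cameras the visible clip corners match the outline expected when it is home. The tool sits as it did at the start, and the other things look unmoved. At hand-in the gripper was open and clear of everything, with the force about zero.

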